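Load the vial-drying rail in the laboratory

TASK

Get the drying station ready: stack every filter cartridge on the upright spindle, pushed right down, and hook every vial carrier onto the rail above the drip tray (the part of the rail left of the black band), so that all of them hang there together. Once all that is done, slide the carriers along the rail, past the band, until the first one touches the black stop collar and the row is closed up gap-free behind it, pushing gently; beyond the band they must only slide, never be hung on or lifted off there. Leave everything else on the bench where it is.

Things in the scene. Friction and masses are not known exactly. Their poses are not given: they have to be found in the camera images.
- carrier1: free-standing vial carrier, 170 mm tall, 0.2 kg, may be absent. Origin: centre of its underside, z up, y along its width, +x the side where its hook is open. White block 60 (x) x 41 (y) x 46 mm with four blue-capped vials, caps up to z = 57; above it a steel hook (see its seat point); on top a grey grip tab 10 (x) x 30 (y) mm from z = 130 to 170
- carrier2: free-standing vial carrier, 170 mm tall, 0.2 kg, may be absent. Origin: centre of its underside, z up, y along its width, +x the side where its hook is open. White block 60 (x) x 41 (y) x 46 mm with four blue-capped vials, caps up to z = 57; above it a steel hook (see its seat point); on top a grey grip tab 10 (x) x 30 (y) mm from z = 130 to 170
- carrier3: free-standing vial carrier, 170 mm tall, 0.2 kg, may be absent. Origin: centre of its underside, z up, y along its width, +x the side where its hook is open. White block 60 (x) x 41 (y) x 46 mm with four blue-capped vials, caps up to z = 57; above it a steel hook (see its seat point); on top a grey grip tab 10 (x) x 30 (y) mm from z = 130 to 170
- carrier4: free-standing vial carrier, 170 mm tall, 0.2 kg, may be absent. Origin: centre of its underside, z up, y along its width, +x the side where its hook is open. White block 60 (x) x 41 (y) x 46 mm with four blue-capped vials, caps up to z = 57; above it a steel hook (see its seat point); on top a grey grip tab 10 (x) x 30 (y) mm from z = 130 to 170
- filter1: an annular filter cartridge, a plain off-white tube standing upright: outer diameter 64 mm, bore 30 mm, 50 mm tall, 0.09 kg. Origin: centre of its underside, z along its axis. May be absent
- filter2: an annular filter cartridge, a plain off-white tube standing upright: outer diameter 64 mm, bore 30 mm, 50 mm tall, 0.09 kg. Origin: centre of its underside, z along its axis. May be absent
- carrier1_seat (a point): middle of the underside of the carrier's steel saddle, 122 mm above its origin; this rests on the rail when hung. Saddle 35 (x) x 46 (y) x 8 mm; on its -x side a spine (x = -13 to -18 mm, 36 wide) goes down to the block, on its +x side a lip (x = 13 to 17 mm) hangs 22 mm down. The rail enters from +x, through the 43 mm high gap between lip and vial caps
- carrier2_seat (a point): middle of the underside of the carrier's steel saddle, 122 mm above its origin; this rests on the rail when hung. Saddle 35 (x) x 46 (y) x 8 mm; on its -x side a spine (x = -13 to -18 mm, 36 wide) goes down to the block, on its +x side a lip (x = 13 to 17 mm) hangs 22 mm down. The rail enters from +x, through the 43 mm high gap between lip and vial caps
- carrier3_seat (a point): middle of the underside of the carrier's steel saddle, 122 mm above its origin; this rests on the rail when hung. Saddle 35 (x) x 46 (y) x 8 mm; on its -x side a spine (x = -13 to -18 mm, 36 wide) goes down to the block, on its +x side a lip (x = 13 to 17 mm) hangs 22 mm down. The rail enters from +x, through the 43 mm high gap between lip and vial caps
- carrier4_seat (a point): middle of the underside of the carrier's steel saddle, 122 mm above its origin; this rests on the rail when hung. Saddle 35 (x) x 46 (y) x 8 mm; on its -x side a spine (x = -13 to -18 mm, 36 wide) goes down to the block, on its +x side a lip (x = 13 to 17 mm) hangs 22 mm down. The rail enters from +x, through the 43 mm high gap between lip and vial caps
- station: fixed drying station. Origin: on the table under the middle of the rail; y along the rail (left seen from the robot), +x away from the robot. Steel rail, diameter 12 mm, axis at x = 0, z = 190, from y = -270 to 270, posts at y = -260 and 260. Drip tray 100 mm wide, 30 high under y = 12 to 238. White blower box, 115 high, at x = 80 to 210, y = -240 to -10
- band (a point): middle of the black band, 8 mm wide, painted round the rail at its middle (on the rail's axis): loading part with the drip tray on its left (+y), drying part with the stop collar on its right. A carrier hanging properly has its origin 116 mm below the rail's axis, 74 mm above the table
- collar: black stop collar clamped on the right half of the rail: disc of radius 21 mm, 20 mm thick along the rail, with a clamp knob reaching 50 mm above the rail's axis. Origin: its centre, on the rail's axis; +y along the rail towards the loading side. A carrier touching it has its origin 33 mm from it along y; the next follow at 46 mm steps
- intake: fixed filter holder: round grey base of radius 45 mm, 20 mm high, with an upright steel spindle of diameter 22 mm, its tapered tip 92 mm above the table. Origin: on the table, on the spindle's axis. The first cartridge rests on the base (underside at 20 mm), a second on top of the first (underside at 70 mm)
- beaker: bystander: glass beaker, radius 28, height 75 mm. Origin: centre of its underside
- timer: bystander: white bench timer lying flat, 60 x 50 x 15 mm. Origin: centre of its underside
- case: bystander: grey plastic instrument case, 90 x 200 x 55 mm. Origin: centre of its underside
- jar: bystander: glass jar, radius 40, height 110 mm. Origin: centre of its underside
- bottle: bystander: white plastic bottle, radius 30, height 120 mm. Origin: centre of its underside

How it is judged:
On the way:
1. every cartridge is seated on the spindle and every carrier hangs on the rail left of the black band, all at the same time (x of carrier1 in the frame of station between -0.022 and 0.022 m and z of carrier1 in the frame of station between 0.066 and 0.084 m and angle between each of carrier1, carrier2, carrier3, carrier4's own z axis and vertical below 0.2 rad and y of carrier1 in the frame of station between 0.015 and 0.24 m and x of carrier2 in the frame of station between -0.022 and 0.022 m and z of carrier2 in the frame of station between 0.066 and 0.084 m and y of carrier2 in the frame of station between 0.015 and 0.24 m and x of carrier3 in the frame of station between -0.022 and 0.022 m and z of carrier3 in the frame of station between 0.066 and 0.084 m and y of carrier3 in the frame of station between 0.015 and 0.24 m and x of carrier4 in the frame of station between -0.022 and 0.022 m and z of carrier4 in the frame of station between 0.066 and 0.084 m and y of carrier4 in the frame of station between 0.015 and 0.24 m and horizontal distance between each of filter1, filter2 and intake below 0.008 m and angle between each of filter1, filter2's own z axis and vertical below 0.1 rad and (z of filter1 in the frame of intake between 0.014 and 0.026 m or z of filter1 in the frame of intake between 0.063 and 0.077 m) and (z of filter2 in the frame of intake between 0.014 and 0.026 m or z of filter2 in the frame of intake between 0.063 and 0.077 m)), for 0.3 s.
At the end, for the whole second after the job is handed in: Carriers hang still on the rail (within 22 mm of its line, tilt under 0.2 rad), the first within 12 mm of touching the collar, the others within 16 mm of their closed-up places at 46 mm steps; cartridges still on the spindle, within 8 mm of its axis and 6 mm of 20 or 70 mm height (x of carrier1 in the frame of station between -0.022 and 0.022 m and z of carrier1 in the frame of station between 0.066 and 0.084 m and angle between each of carrier1, carrier2, carrier3, carrier4's own z axis and vertical below 0.2 rad and linear speed of each of carrier1, carrier2, carrier3, carrier4, filter1, filter2 below 0.02 m/s and y of carrier1 in the frame of collar between 0.023 and 0.187 m and x of carrier2 in the frame of station between -0.022 and 0.022 m and z of carrier2 in the frame of station between 0.066 and 0.084 m and y of carrier2 in the frame of collar between 0.023 and 0.187 m and x of carrier3 in the frame of station between -0.022 and 0.022 m and z of carrier3 in the frame of station between 0.066 and 0.084 m and y of carrier3 in the frame of collar between 0.023 and 0.187 m and x of carrier4 in the frame of station between -0.022 and 0.022 m and z of carrier4 in the frame of station between 0.066 and 0.084 m and y of carrier4 in the frame of collar between 0.023 and 0.187 m and (y of carrier1 in the frame of collar between 0.023 and 0.045 m or y of carrier2 in the frame of collar between 0.023 and 0.045 m or y of carrier3 in the frame of collar between 0.023 and 0.045 m or y of carrier4 in the frame of collar between 0.023 and 0.045 m) and (y of carrier1 in the frame of collar between 0.069 and 0.095 m or y of carrier2 in the frame of collar between 0.069 and 0.095 m or y of carrier3 in the frame of collar between 0.069 and 0.095 m or y of carrier4 in the frame of collar between 0.069 and 0.095 m) and ((y of carrier1 in the frame of collar between 0.023 and 0.141 m and y of carrier2 in the frame of collar between 0.023 and 0.141 m and y of carrier3 in the frame of collar between 0.023 and 0.141 m and y of carrier4 in the frame of collar between 0.023 and 0.141 m) or (y of carrier1 in the frame of collar between 0.115 and 0.141 m or y of carrier2 in the frame of collar between 0.115 and 0.141 m or y of carrier3 in the frame of collar between 0.115 and 0.141 m or y of carrier4 in the frame of collar between 0.115 and 0.141 m)) and horizontal distance between each of filter1, filter2 and intake below 0.008 m and angle between each of filter1, filter2's own z axis and vertical below 0.1 rad and (z of filter1 in the frame of intake between 0.014 and 0.026 m or z of filter1 in the frame of intake between 0.063 and 0.077 m) and (z of filter2 in the frame of intake between 0.014 and 0.026 m or z of filter2 in the frame of intake between 0.063 and 0.077 m)).
It fails at once if a carrier is lifted off, or lowered onto, the rail right of the black band (within 30 mm of the rail's line and more than 14 mm above its hanging height) ((x of carrier1 in the frame of station between -0.03 and 0.03 m and y of carrier1 in the frame of station between -0.26 and -0.01 m and z of carrier1 in the frame of station above 0.088 m) or (x of carrier2 in the frame of station between -0.03 and 0.03 m and y of carrier2 in the frame of station between -0.26 and -0.01 m and z of carrier2 in the frame of station above 0.088 m) or (x of carrier3 in the frame of station between -0.03 and 0.03 m and y of carrier3 in the frame of station between -0.26 and -0.01 m and z of carrier3 in the frame of station above 0.088 m) or (x of carrier4 in the frame of station between -0.03 and 0.03 m and y of carrier4 in the frame of station between -0.26 and -0.01 m and z of carrier4 in the frame of station above 0.088 m)).
It fails at once if a carrier is pushed against the stop collar with more than 40 N (contact force between any of carrier1, carrier2, carrier3, carrier4 and collar above 40 N).
It fails at once if a bystander is moved by more than 30 mm (distance of any of beaker, timer, case, jar, bottle from where it was at the start of the episode above 0.03 m).
Of carrier1, carrier2, carrier3, carrier4 only 3 to 4 are there at a start; the rules pass over those that are not, and their reading is None.
Of filter1, filter2 only 1 to 2 are there at a start; the rules pass over those that are not, and their reading is None.
At some moment in a run one of filter1, filter2 may be knocked a few centimetres aside while the robot is not near it.
It also fails if it takes over 210 s, if anything falls off the work surface, if the arm or the gripper's body presses on something with over 40 N, if the wrist force passes 120 N, or if a joint passes its speed limit or range.

ROBOT

A 7-joint arm with a two-finger parallel gripper is mounted at the origin on the work surface. World frame = base frame: x ahead of the robot, y to its left, z up, the work surface at z = 0. Lengths are in m, angles in rad, forces in N, time in s.
With the tool pointing down it reaches from about 0.4 to 0.85 m from the base axis. Payload 4.5 kg.
Tool frame: the origin (TCP) lies at the very end of the fingers, on their centre line; the grasp point (between the pads) lies 19 mm behind it; z points along the fingers, y is the line along which they close (so a half turn about z gives the same grasp; the last joint's range is limited). The gripper opens to 88 mm and grips with 3 to 60 N. Pads are 18 mm wide; open, the fingers measure 123 mm over their backs; the gripper's body (75 mm by 187 mm) begins 45 mm behind the grasp point.
Start: joints at [-1.167, 0.689, -0.195, 1.565, 0.157, 0.902, -0.215], TCP at [0.226, 0.583, 0.239] pointing down, gripper open.
Joint ranges: [-3.01, 3.01], [-0.46, 2.08], [-1.47, 1.51], [0.13, 2.56], [-1, 4.14], [0.04, 2.09], [-2.66, 2.66]. Speed limits (rad/s): [2.57, 2.57, 3.14, 3.14, 3.14, 3.14, 3.14].

INTERFACE

Orientations are given as a unit quaternion [x, y, z, w].
In Python, from plant import r gives the robot as it stands. The module is installed in compiled form; this text tells all that it offers.
- The arm moves only by the shell command python3 -m pendant 'ROWS' [FORCE]. ROWS is JSON, one flat list of numbers, 7 for each row, row after row: the opening, from 0 (shut) to 1 (fully open), then the shift along the tool's x, y, z scaled (see below), then the turn, a rotation vector about the tool's x, y, z scaled (see below). A call has 1 to 12 rows; each row is the pose to reach, as a shift and turn from the pose commanded when the call began, along the tool's axes at that moment; what a row does not reach only later rows make up. The controller multiplies each number of a shift by 0.15 m and each number of a turn by pi/2 rad. A row lasts 1/10 s, in which the tool goes at most 50 mm and 8.59 degrees, less where a joint would pass 70% of its speed; a pose out of reach is approached as far as the arm can. A call with a number of a shift or a turn outside -1 to 1 is refused whole. A call with a gripper value outside its range is refused whole. The fingers move at their own pace and stop on an object; FORCE is the grip in N (left out, the last holds). Time passes only in rows, so rows that repeat a pose let the fingers close. It gives the time, the measured TCP pose, the force, the opening and the grip force at its end, in the units of the state.
- r.get_state(): the state, without advancing time (a new reading comes with each control period).
- r.snapshot(name): name is "side" or "top"; returns a dict with "img" (480x640x3 uint8, red, green, blue), "mtx" (3x3 intrinsics, pixels), "cam_to_world" (4x4, takes a point from camera to world coordinates). Camera axes: x right, y up, looking along -z (the intrinsics and any distortion apply to the point x, -y, -z); pixel columns grow to the right and rows downward; lengths in m; the calibration is good to about 2 mm. A picture is of the moment at which its call begins. There is no depth.
- r.finish_job(): hands the job in; it is judged then, once.
The state is a dict: "clock": time; "q": joint angles; "qd": joint speeds; "joint_torque": joint torques, N m; "tool_pos": TCP position; "eef_rot": TCP orientation; "contact_force": force on the tool from outside, world axes, zero at the start; "moment": the same for the moment, N m; "opening": opening from 0.0 (shut) to 1.0 (fully open); "finger_force": force on a finger pad.
Only numpy, scipy, OpenCV 4.12 (cv2) and the standard library are available. Lean on these libraries where they do the work, as an engineer would, in place of code of your own. Each camera call takes 0.05 s, during which the arm holds its last target. There are 200 camera calls.

## Working session

There is one attempt and no reset: what is moved stays moved. The work goes in short steps, Python scripts to look and compute and a shell command to move; the robot and the scene stay as the last step left them, time stands still between calls to the robot, and variables do not carry over. Pictures are saved under pics/ and viewed, at most 14 in all, crops included, and the job is handed in when it is done.

```bash
mkdir -p pics; python3 - <<'E'
from plant import r
import cv2,numpy as np
print(r.get_state())
for n in("side","top"):
    s=r.snapshot(n); cv2.imwrite(f"pics/{n}0.png",s["img"][:,:,::-1]); np.savez(f"{n}.npz",**s); print(n,s["mtx"].tolist(),np.round(s["cam_to_world"],4).tolist(),s.keys())
E
```

```text
{'clock': 0.0, 'q': array([-1.16722874,  0.68995896, -0.19449453,  1.56632928,  0.157302  ,
        0.90249607, -0.21507536]), 'qd': array([ 5.32187068e-04,  1.46975375e-03,  6.59219729e-05, -1.22334470e-03,
       -9.23448248e-06,  3.73010636e-04, -3.77200601e-04]), 'joint_torque': array([-4.12093514e-04, -5.27574027e+01, -1.26683347e+00, -1.53426844e+01,
       -5.25453652e-02,  6.86321320e-03,  1.82846484e-04]), 'tool_pos': array([0.22570573, 0.58215446, 0.23792908]), 'eef_rot': array([ 1.83786302e-01,  9.82965810e-01, -8.95854882e-04, -9.30793588e-05]), 'contact_force': array([0.70774139, 0.27139512, 0.30302752]), 'moment': array([ 0.02472113, -0.00642355, -0.01283476]), 'finger_force': 0.0, 'opening': 0.9992894108474404}
side [[454.10441327922587, 0.0, 311.4533444527373], [0.0, 454.10441327922587, 241.9999907928311], [0.0, 0.0, 1.0]] [[0.778, 0.3193, -0.541, -0.0583], [-0.6282, 0.404, -0.6649, -0.6452], [0.0062, 0.8572, 0.5149, 0.702], [0.0, 0.0, 0.0, 1.0]] dict_keys(['img', 'mtx', 'cam_to_world'])
top [[608.6124346701688, 0.0, 323.0373651421683], [0.0, 608.6124346701688, 240.46539746711485], [0.0, 0.0, 1.0]] [[-0.0095, 0.9799, -0.1994, 0.1675], [-1.0, -0.0096, 0.0003, 0.0716], [-0.0016, 0.1993, 0.9799, 1.8848], [0.0, 0.0, 0.0, 1.0]] dict_keys(['img', 'mtx', 'cam_to_world'])
```

View pics/top0.png

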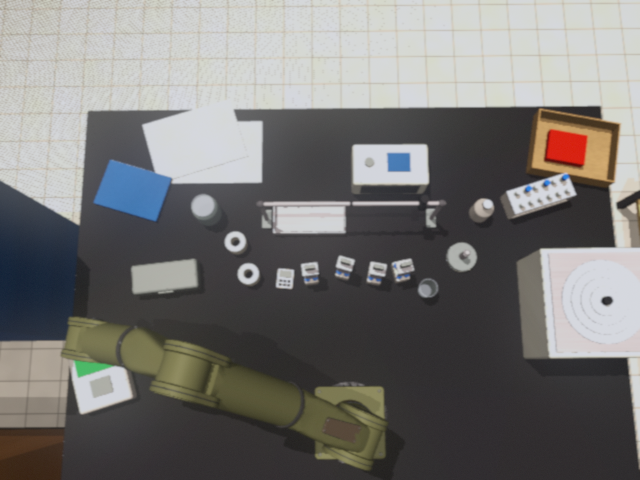

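View pics/side0.png

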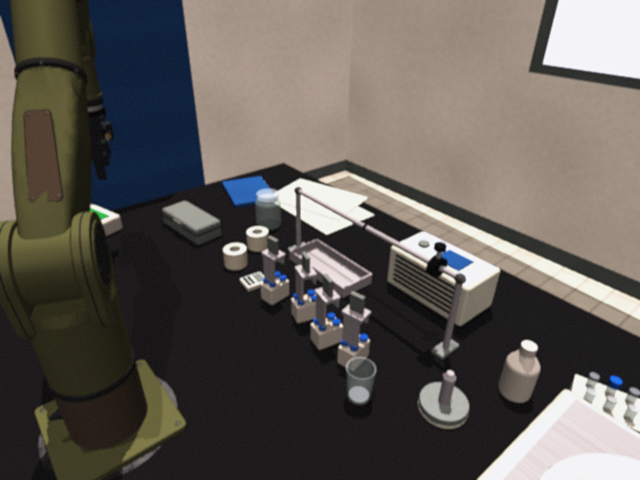

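The top view shows filters at (235,242) and (248,274), carriers at about (310,272), (344,266), (376,271) and (403,269), the intake at (461,257), the beaker at (428,288), the timer at (285,278), and the collar at about (411,204). The side view shows the same objects. I'll enlarge both.

```bash
python3 - <<'E'
import cv2
a=cv2.imread("pics/top0.png")[190:310,220:490]; cv2.imwrite("pics/t1.png",cv2.resize(a,(783,348),interpolation=cv2.INTER_CUBIC))
a=cv2.imread("pics/side0.png")[180:420,210:490]; cv2.imwrite("pics/s1.png",cv2.resize(a,(700,600),interpolation=cv2.INTER_CUBIC))
E
```

```text
(no output)
```

View pics/t1.png

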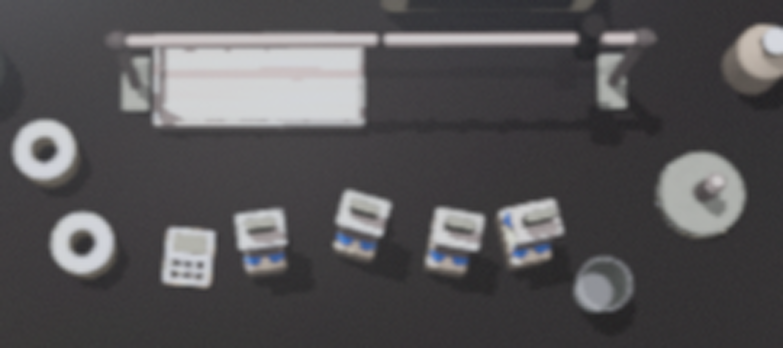

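View pics/s1.png

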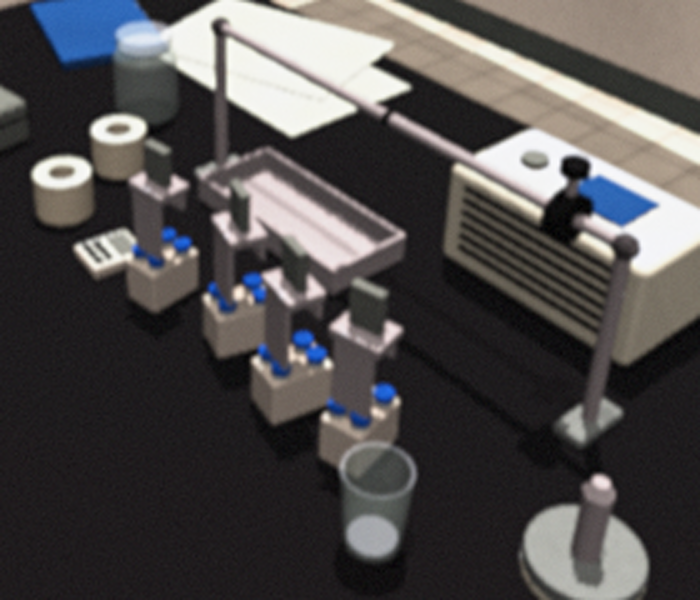

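```bash
cat > v.py <<'E'
import numpy as np,cv2
class V:
    def __init__(s,snap): s.img=snap["img"];s.K=snap["mtx"];s.T=snap["cam_to_world"]
    def ray(s,u,v):
        d=np.linalg.inv(s.K)@[u,v,1]; d=s.T[:3,:3]@(d*[1,-1,-1]); return s.T[:3,3],d/np.linalg.norm(d)
    def plane(s,u,v,z):
        o,d=s.ray(u,v); return o+d*(z-o[2])/d[2]
    def proj(s,p):
        c=s.T[:3,:3].T@(np.asarray(p,float)-s.T[:3,3]); q=s.K@(c*[1,-1,-1]); return q[:2]/q[2]
def tri(a,pa,b,pb):
    A=np.zeros((3,3));y=np.zeros(3);L=[]
    for c,p in((a,pa),(b,pb)):
        o,d=c.ray(*p);P=np.eye(3)-np.outer(d,d);A+=P;y+=P@o;L.append((o,d))
    x=np.linalg.solve(A,y); return x,[np.linalg.norm(np.cross(x-o,d)) for o,d in L]
def load(n): return V(np.load(n+".npz"))
E
cat > m1.py <<'E'
from v import *
t,s=load("top"),load("side")
g=cv2.cvtColor(t.img,cv2.COLOR_RGB2GRAY)
for n,th,z in(("white",165,None),):
    S=6; G=cv2.resize(g,None,fx=S,fy=S,interpolation=cv2.INTER_CUBIC)
    m=(G>th).astype(np.uint8); cs,_=cv2.findContours(m,cv2.RETR_EXTERNAL,cv2.CHAIN_APPROX_NONE)
    for c in cs:
        (x,y),w,a=cv2.minAreaRect(c); x,y=[(q+.5)/S-.5 for q in(x,y)]
        if 215<x<480 and 195<y<300 and cv2.contourArea(c)>40*S*S:
            b=cv2.boxPoints(cv2.minAreaRect(c)); b=(b+.5)/S-.5
            e=cv2.fitEllipse(cv2.convexHull(c)); ec=[(q+.5)/S-.5 for q in e[0]]
            print("px",np.round([x,y],1),"ell",np.round(ec,1),np.round(np.array(e[1])/S,1))
            for z in(.05,.13): 
                P=np.array([t.plane(*q,z) for q in b]);print("  z",z,np.round(P.mean(0),4),"ell",np.round(t.plane(*ec,z),4),"sides",np.round([np.linalg.norm(P[0]-P[1]),np.linalg.norm(P[1]-P[2])],4),"ang",np.round(np.degrees(np.arctan2(*(P[1]-P[0])[1::-1])),1))
# intake disc
m=((g>120)).astype(np.uint8); m[:, :440]=0;m[:240]=0;m[275:]=0;m[:,480:]=0
c=max(cv2.findContours(m,cv2.RETR_EXTERNAL,cv2.CHAIN_APPROX_NONE)[0],key=cv2.contourArea);e=cv2.fitEllipse(cv2.convexHull(c));print("disc",e,t.plane(*e[0],.02))
f=lambda x,y:(220+x/2.9,190+y/2.9); h=lambda x,y:(210+x/2.5,180+y/2.5)
for n,a,b in(("tab1",(263,225),(157,148)),("tab2",(367,206),(240,188)),("tab3",(460,224),(292,242)),("tab4",(539,214),(368,286)),("tip",(715,181),(600,482)),("band",(380,39),(387,117)),("railL",(116,39),(220,27)),("railR",(646,37),(625,246)),("knobtop",(595,22),(575,165)),("collar",(589,40),(566,216)),("f1hole",(45,151),(118,129)),("f2hole",(83,242),(62,173))):
    x,er=tri(t,f(*a),s,h(*b)); print(n,np.round(x,4),np.round(er,4))
E
python3 m1.py
```

```text
px [284.6 278.1] ell [284.8 278.1] [20.1 23.5]
  z 0.05 [0.4251 0.1889 0.05  ] ell [0.4252 0.1882 0.05  ] sides [0.0587 0.0493] ang -6.0
  z 0.13 [0.4139 0.1838 0.13  ] ell [0.414  0.1831 0.13  ] sides [0.0562 0.0472] ang -6.0
px [247.9 273.4] ell [247.9 273.2] [20.4 20.9]
  z 0.05 [0.4408 0.3006 0.05  ] ell [0.4412 0.3007 0.05  ] sides [0.0621 0.0625] ang -90.6
  z 0.13 [0.4288 0.2906 0.13  ] ell [0.4293 0.2907 0.13  ] sides [0.0594 0.0598] ang -90.6
px [309.4 268.6] ell [309.3 268.9] [15.1 20. ]
  z 0.05 [0.4538 0.1134 0.05  ] ell [0.4528 0.1136 0.05  ] sides [0.0493 0.0371] ang -83.0
  z 0.13 [0.4414 0.1115 0.13  ] ell [0.4403 0.1118 0.13  ] sides [0.0471 0.0355] ang -83.0
px [377.2 268.6] ell [377.3 268.8] [14.8 20.8]
  z 0.05 [ 0.4517 -0.0932  0.05  ] ell [ 0.451  -0.0934  0.05  ] sides [0.0374 0.0499] ang -10.4
  z 0.13 [ 0.4393 -0.086   0.13  ] ell [ 0.4387 -0.0862  0.13  ] sides [0.0358 0.0477] ang -10.4
px [402.5 266.6] ell [400.3 266.1] [13.7 23.6]
  z 0.05 [ 0.457  -0.1706  0.05  ] ell [ 0.4588 -0.164   0.05  ] sides [0.0584 0.0412] ang -76.7
  z 0.13 [ 0.4444 -0.1601  0.1
[... 1711 characters left out ...]

disc ((461.4967041015625, 256.2867126464844), (27.701440811157227, 29.57684326171875), 118.08695220947266) [ 0.49245194 -0.35904591  0.02      ]
tab1 [0.4383 0.1067 0.17  ] [0.0005 0.0005]
tab2 [0.4555 0.0045 0.1711] [0.0001 0.0001]
tab3 [ 0.4366 -0.0864  0.1728] [0.0001 0.0001]
tab4 [ 0.4461 -0.1645  0.171 ] [0.0001 0.0001]
tip [ 0.4919 -0.3585  0.0923] [0.0006 0.0006]
band [ 0.6189 -0.0098  0.1916] [0.001 0.001]
railL [0.6234 0.2518 0.1872] [0.0001 0.0001]
railR [ 0.6174 -0.2724  0.193 ] [0.0019 0.0019]
knobtop [ 0.6208 -0.2146  0.2374] [0.0022 0.0022]
collar [ 0.6158 -0.2167  0.192 ] [0.0011 0.0011]
f1hole [0.5392 0.3397 0.0501] [0.001 0.001]
f2hole [0.4409 0.2985 0.0484] [0.0002 0.0002]
```

The triangulated heights match the known sizes: tabs at 0.17, spindle tip at 0.092 and rail at 0.19. I'm starting with the filter at (0.441, 0.300) and turning the tool so that tool y is world x and tool x is world y.

```bash
cat > go.py <<'E'
# python3 go.py X Y Z YAWdeg(of tool y) -> shift/turn in units from measured pose
import sys,numpy as np
from plant import r
from scipy.spatial.transform import Rotation as R
s=r.get_state(); p=s["tool_pos"]; A=R.from_quat(s["eef_rot"])
X,Y,Z,a=map(float,sys.argv[1:5]); a=np.radians(a)
y=np.array([np.cos(a),np.sin(a),0]); z=np.array([0,0,-1.]); x=np.cross(y,z)
B=R.from_matrix(np.c_[x,y,z])
print("clock",round(s["clock"],1),"pos",np.round(p,4),"F",np.round(s["contact_force"],1),"open",round(s["opening"],3),"ff",round(s["finger_force"],1))
print("shift",np.round(A.inv().apply(np.array([X,Y,Z])-p)/.15,3),"turn",np.round((A.inv()*B).as_rotvec()/(np.pi/2),3),"q7",np.round(s["q"][6],2))
E
python3 -m pendant '[1,-1,-0.61,0,0,0,0.764, 1,-1,-0.61,0,0,0,0.764, 1,-1,-0.61,0,0,0,0.764, 1,-1,-0.61,0,0,0,0.764, 1,-1,-0.61,0,0,0,0.764, 1,-1,-0.61,0,0,0,0.764, 1,-1,-0.61,0,0,0,0.764, 1,-1,-0.61,0,0,0,0.764, 1,-1,-0.61,0,0,0,0.764, 1,-1,-0.61,0,0,0,0.764]'
python3 go.py 0.441 0.2995 0.15 0
```

```text
clock: 1.1
tool_pos: [0.3324, 0.4432, 0.2385]
eef_rot: [0.705, 0.709, -0.0, 0.0]
contact_force: [0.5, -0.7, -0.1]
opening: 1.003
finger_force: 0.0
clock 1.1 pos [0.3324 0.4432 0.2385] F [ 0.5 -0.7 -0.1] open 1.003 ff 0.0
shift [-0.961  0.72   0.59 ] turn [-0.     0.     0.003] q7 -0.89
```

```bash
cat > fil.py <<'E'
from v import *; from plant import r
def filters(t):
    g=cv2.cvtColor(t.img,cv2.COLOR_RGB2GRAY);S=6;G=cv2.resize(g,None,fx=S,fy=S,interpolation=cv2.INTER_CUBIC)
    for c in cv2.findContours((G>165).astype(np.uint8),cv2.RETR_EXTERNAL,cv2.CHAIN_APPROX_NONE)[0]:
        h=cv2.convexHull(c)
        if 200*36<cv2.contourArea(h)<500*36:
            e=cv2.fitEllipse(h); u=(np.array(e[0])+.5)/S-.5
            if 150<u[0]<500 and 190<u[1]<330 and min(e[1])/max(e[1])>.9: print("round",np.round(u,1),np.round(t.plane(*u,.05),4),np.round(np.array(e[1])/S,1))
if __name__=="__main__": filters(V(r.snapshot("top")))
E
python3 fil.py
python3 -m pendant '[1,-0.96,0.72,0.59,0,0,0, 1,-0.96,0.72,0.59,0,0,0, 1,-0.96,0.72,0.59,0,0,0, 1,-0.96,0.72,0.59,0,0,0, 1,-0.96,0.72,0.59,0,0,0, 1,-0.96,0.72,0.59,0,0,0, 1,-0.96,0.72,0.59,0,0,0]'
python3 go.py 0.441 0.2997 0.022 0
```

```text
round [247.9 273.2] [0.4412 0.3007 0.05  ] [20.4 20.9]
round [234.8 241.2] [0.5413 0.3425 0.05  ] [19.8 20.7]
round [202.6 205.2] [0.6564 0.4451 0.05  ] [20.4 22.2]
clock: 1.85
tool_pos: [0.4403, 0.3008, 0.1505]
eef_rot: [0.706, 0.708, 0.001, -0.001]
contact_force: [-0.8, 0.8, -0.5]
opening: 0.998
finger_force: 0.0
clock 1.9 pos [0.4403 0.3008 0.1505] F [-0.8  0.8 -0.5] open 0.998 ff 0.0
shift [-0.009  0.005  0.857] turn [-0.    -0.001  0.002] q7 -0.59
```

```bash
python3 -m pendant '[1,-0.009,0.005,0.5,0,0,0, 1,-0.009,0.005,0.857,0,0,0, 1,-0.009,0.005,0.857,0,0,0, 1,-0.009,0.005,0.857,0,0,0, 0,-0.009,0.005,0.857,0,0,0, 0,-0.009,0.005,0.857,0,0,0, 0,-0.009,0.005,0.857,0,0,0, 0,-0.009,0.005,0.857,0,0,0, 0,-0.009,0.005,0.857,0,0,0, 0,-0.009,0.005,0.857,0,0,0]' 20
python3 go.py 0.441 0.2997 0.215 0
```

```text
clock: 2.85
tool_pos: [0.4425, 0.2991, 0.0235]
eef_rot: [0.707, 0.708, 0.002, 0.0]
contact_force: [-1.1, 0.1, 7.7]
opening: 0.728
finger_force: 20.0
clock 2.9 pos [0.4425 0.2991 0.0235] F [-1.1  0.1  7.7] open 0.728 ff 20.0
shift [ 0.007 -0.007 -1.277] turn [ 0.002 -0.002  0.001] q7 -0.57
```

```bash
python3 -m pendant '[0,0,0,-0.3,0,0,0, 0,0,0,-0.63,0,0,0, 0,0,0,-0.97,0,0,0, 0,0,0,-1,0,0,0, 0,-0.3,0,-1,0,0,0, 0,-0.63,0,-1,0,0,0, 0,-0.97,0,-1,0,0,0]'
python3 -m pendant '[0,-0.3,0,-0.28,0,0,0, 0,-0.63,0,-0.28,0,0,0, 0,-0.97,0,-0.28,0,0,0, 0,-1,0,-0.28,0,0,0, 0,-1,0,-0.28,0,0,0]'
python3 go.py 0.492 -0.359 0.22 0
```

```text
clock: 3.55
tool_pos: [0.4413, 0.1524, 0.1719]
eef_rot: [0.706, 0.708, 0.0, 0.0]
contact_force: [1.9, 0.6, 0.1]
opening: 0.727
finger_force: 20.0
clock: 4.05
tool_pos: [0.4413, 0.0004, 0.2138]
eef_rot: [0.709, 0.705, -0.0, 0.0]
contact_force: [-0.2, -0.6, -0.6]
opening: 0.729
finger_force: 20.0
clock 4.0 pos [4.413e-01 4.000e-04 2.138e-01] F [-0.2 -0.6 -0.6] open 0.729 ff 20.0
shift [-2.395  0.351 -0.039] turn [-0.     0.001 -0.003] q7 -0.11
```

```bash
python3 -m pendant '[0,-0.3,0,0,0,0,0, 0,-0.63,0,0,0,0,0, 0,-0.97,0,0,0,0,0, 0,-1,0,0,0,0,0, 0,-1,0,0,0,0,0]'; python3 go.py 0.492 -0.359 0.22 0
```

```text
clock: 4.55
tool_pos: [0.4421, -0.1464, 0.2134]
eef_rot: [0.707, 0.707, 0.0, -0.0]
contact_force: [0.4, -0.6, -0.3]
opening: 0.73
finger_force: 20.0
clock 4.5 pos [ 0.4421 -0.1464  0.2134] F [ 0.4 -0.6 -0.3] open 0.73 ff 20.0
shift [-1.417  0.333 -0.045] turn [ 0. -0. -0.] q7 0.19
```

```bash
python3 -m pendant '[0,-0.3,0.1,0,0,0,0, 0,-0.63,0.2,0,0,0,0, 0,-0.97,0.3,0,0,0,0, 0,-1,0.333,0,0,0,0, 0,-1,0.333,0.2,0,0,0, 0,-1,0.333,0.2,0,0,0]'; python3 -m pendant '[0,-0.2,0,0.1,0,0,0, 0,-0.417,0,0.2,0,0,0, 0,-0.417,0,0.3,0,0,0, 0,-0.417,0,0.3,0,0,0, 0,-0.417,0,0.3,0,0,0]'; python3 go.py 0.492 -0.359 0.0455 0
python3 - <<'E'
from v import *; from plant import r
for n in("top","side"):
    s=r.snapshot(n); np.savez(n+"1.npz",**s)
t,s=load("top1"),load("side1")
a,b=t.img[225:290,410:510],s.img[300:450,380:530]
cv2.imwrite("pics/p1.png",np.hstack([cv2.resize(a[:,:,::-1],None,fx=4,fy=4)[:260],cv2.resize(b[:,:,::-1],(260,260),interpolation=2)]))
E
```

```text
clock: 5.15
tool_pos: [0.4916, -0.2918, 0.1806]
eef_rot: [0.705, 0.709, -0.0, -0.004]
contact_force: [-1.0, 0.8, -1.1]
opening: 0.729
finger_force: 20.0
clock: 5.65
tool_pos: [0.4934, -0.356, 0.1392]
eef_rot: [0.705, 0.709, 0.001, -0.001]
contact_force: [0.3, 1.3, -1.0]
opening: 0.725
finger_force: 20.0
clock 5.7 pos [ 0.4934 -0.356   0.1392] F [ 0.3  1.3 -1. ] open 0.725 ff 20.0
shift [-0.021 -0.01   0.625] turn [ 0.    -0.001  0.003] q7 0.49
```

View pics/p1.png

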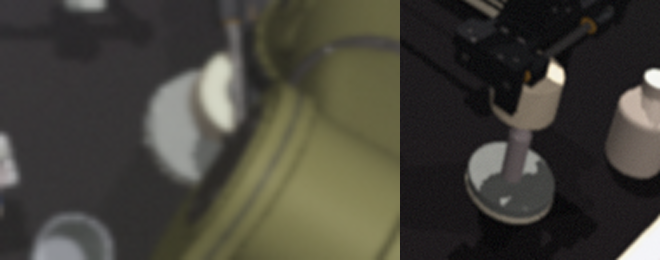

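The side crop shows the cartridge hovering just above the spindle tip and roughly centred on it. I'm lowering it part way and checking the force.

```bash
python3 -m pendant '[0,-0.02,-0.01,0,0,0,0, 0,-0.02,-0.01,0.15,0,0,0, 0,-0.02,-0.01,0.3,0,0,0, 0,-0.02,-0.01,0.4,0,0,0, 0,-0.02,-0.01,0.4,0,0,0]'; python3 go.py 0.492 -0.359 0.0435 0
```

```text
clock: 6.25
tool_pos: [0.4898, -0.3611, 0.0771]
eef_rot: [0.707, 0.708, -0.0, -0.002]
contact_force: [-0.3, 0.2, -1.1]
opening: 0.729
finger_force: 20.0
clock 6.2 pos [ 0.4898 -0.3611  0.0771] F [-0.3  0.2 -1.1] open 0.729 ff 20.0
shift [0.014 0.016 0.224] turn [-0.002 -0.001  0.001] q7 0.49
```

No force, so the cartridge is threaded on. Seating it, releasing and rising.

```bash
python3 -m pendant '[0,0,0,0.1,0,0,0, 0,0,0,0.2,0,0,0, 0,0,0,0.225,0,0,0, 0,0,0,0.225,0,0,0, 1,0,0,0.225,0,0,0, 1,0,0,0.225,0,0,0, 1,0,0,0.225,0,0,0, 1,0,0,0,0,0,0, 1,0,0,-0.3,0,0,0, 1,0,0,-0.6,0,0,0, 1,0,0,-0.95,0,0,0, 1,0,0,-0.95,0,0,0]'; python3 go.py 0.539 0.341 0.22 -30
```

```text
clock: 7.45
tool_pos: [0.4941, -0.3644, 0.2282]
eef_rot: [0.707, 0.707, 0.001, 0.007]
contact_force: [0.1, -0.3, 0.4]
opening: 1.002
finger_force: 0.0
clock 7.5 pos [ 0.4941 -0.3644  0.2282] F [ 0.1 -0.3  0.4] open 1.002 ff 0.0
shift [4.703 0.301 0.023] turn [0.008 0.003 0.334] q7 0.51
```

```bash
python3 -m pendant '[1,0.3,0,0,0,0,0, 1,0.6,0,0,0,0,0, 1,1,0,0,0,0,0, 1,1,0,0,0,0,0, 1,1,0,0,0,0,0]' | head -2;  python3 -m pendant '[1,0.3,0,0,0,0,0, 1,0.6,0,0,0,0,0, 1,1,0,0,0,0,0, 1,1,0,0,0,0,0, 1,1,0,0,0,0,0]'|head -2
python3 fil.py; python3 - <<'E'
from v import *; from plant import r
for n in("top","side"):
    s=r.snapshot(n); np.savez(n+"1.npz",**s)
t,s=load("top1"),load("side1")
cv2.imwrite("pics/p2.png",np.hstack([cv2.resize(t.img[180:310,190:510,::-1],(480,300)),cv2.resize(s.img[300:450,380:530,::-1],(300,300),interpolation=2)]))
E
python3 go.py 0.540 0.3415 0.15 -30
```

```text
clock: 7.95
tool_pos: [0.4907, -0.2095, 0.221]
clock: 8.45
tool_pos: [0.4909, -0.0616, 0.2211]
round [284.7 278.1] [0.4251 0.1885 0.05  ] [20.7 22.9]
round [234.8 241.2] [0.5413 0.3425 0.05  ] [19.8 20.7]
round [202.6 205.2] [0.6564 0.4451 0.05  ] [20.4 22.2]
clock 8.6 pos [ 0.4905 -0.0652  0.2211] F [-0.2  0.3  0.6] open 0.995 ff 0.0
shift [2.713 0.321 0.469] turn [0.    0.001 0.331] q7 0.01
```

View pics/p2.png

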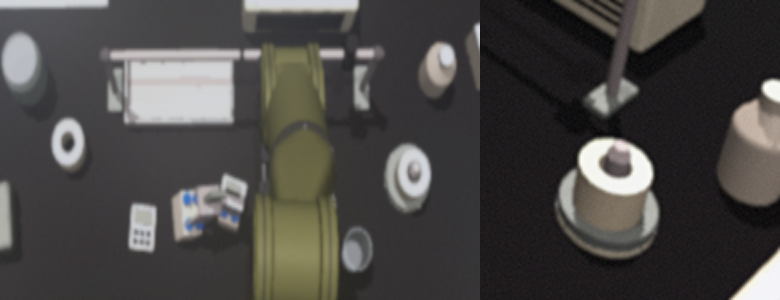

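The first cartridge is seated, but carrier1 and carrier2 look disturbed at about (190,215) and (235,195) in the crop, probably clipped by the first transport. I'll fetch the second filter, which moves the arm away, and then inspect them.

```bash
python3 -m pendant '[1,0.3,0.1,0,0,0,0, 1,0.6,0.2,0,0,0,0, 1,0.95,0.32,0,0,0,0, 1,1,0.32,0,0,0,0, 1,1,0.32,0,0,0,0]' | head -2;  python3 -m pendant '[1,0.3,0,0,0,0,0, 1,0.6,0,0,0,0,0, 1,0.95,0,0,0,0,0, 1,1,0,0,0,0,0, 1,1,0,0,0,0,0]'|head -2
python3 fil.py; python3 - <<'E'
from v import *; from plant import r
for n in("top","side"):
    s=r.snapshot(n); np.savez(n+"1.npz",**s)
t,s=load("top1"),load("side1")
cv2.imwrite("pics/p3.png",np.hstack([cv2.resize(t.img[240:310,280:420,::-1],(400,200),interpolation=2),np.zeros((200,0,3),np.uint8)]))
a=cv2.resize(t.img[240:310,270:420,::-1],(420,196),interpolation=2);b=cv2.resize(s.img[210:370,220:400,::-1],(420,373),interpolation=2)
cv2.imwrite("pics/p3.png",np.vstack([a,b]))
E
python3 go.py 0.540 0.3415 0.15 -30
```

```text
clock: 9.1
tool_pos: [0.5389, 0.0887, 0.2209]
clock: 9.6
tool_pos: [0.5383, 0.237, 0.2209]
round [234.8 241.2] [0.5413 0.3425 0.05  ] [19.8 20.7]
round [202.6 205.2] [0.6564 0.445  0.05  ] [20.4 22.2]
clock 9.8 pos [0.5389 0.2334 0.2211] F [-0.3 -0.2 -0.4] open 1.0 ff 0.0
shift [0.722 0.004 0.472] turn [0.    0.002 0.33 ] q7 -0.47
```

View pics/p3.png

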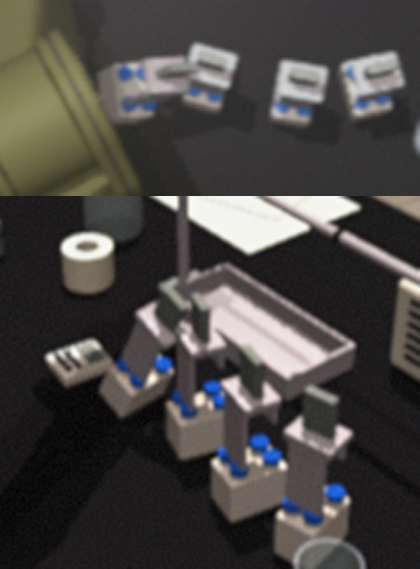

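Carrier1 is leaning to -y against carrier2, and both are still on their blocks, so this can be mended. I'll gather the second filter first, along the clear corridor at x≈0.54.

```bash
python3 -m pendant '[1,0.3,0,0.1,0,0,0.1, 1,0.6,0,0.3,0,0,0.2, 1,0.722,0,0.472,0,0,0.33, 1,0.722,0,0.472,0,0,0.33, 1,0.722,0,0.472,0,0,0.33, 1,0.722,0,0.472,0,0,0.33]' | head -2; python3 go.py 0.540 0.3415 0.022 -30
```

```text
clock: 10.35
tool_pos: [0.5395, 0.3435, 0.1509]
clock 10.3 pos [0.5395 0.3435 0.1509] F [ 0.6 -0.5  0.6] open 1.001 ff 0.0
shift [-0.009  0.008  0.86 ] turn [0.001 0.    0.003] q7 -0.99
```

```bash
python3 -m pendant '[1,-0.009,0.008,0.4,0,0,0, 1,-0.009,0.008,0.86,0,0,0, 1,-0.009,0.008,0.86,0,0,0, 1,-0.009,0.008,0.86,0,0,0, 0,-0.009,0.008,0.86,0,0,0, 0,-0.009,0.008,0.86,0,0,0, 0,-0.009,0.008,0.86,0,0,0, 0,-0.009,0.008,0.86,0,0,0, 0,-0.009,0.008,0.86,0,0,0]' 20; python3 go.py 0.540 0.3415 0.022 -30
python3 -m pendant '[0,0,0,-0.3,0,0,0, 0,0,0,-0.6,0,0,0, 0,0,0,-0.95,0,0,0, 0,0,0,-1,0,0,0, 0,0,0,-1,0,0,0]'|head -2
python3 -m pendant '[0,0,0,-0.3,0,0,-0.1, 0,0,0,-0.5,0,0,-0.2, 0,0,0,-0.5,0,0,-0.33, 0,0,0,-0.5,0,0,-0.33, 0,0,0,-0.5,0,0,-0.33, 0,0,0,-0.5,0,0,-0.33]'; python3 go.py 0.540 -0.359 0.23 0
```

```text
clock: 11.25
tool_pos: [0.54, 0.3451, 0.0237]
eef_rot: [0.864, 0.503, 0.002, 0.0]
contact_force: [0.2, -0.9, 7.4]
opening: 0.713
finger_force: 19.9
clock 11.2 pos [0.54   0.3451 0.0237] F [ 0.2 -0.9  7.4] open 0.713 ff 19.9
shift [-0.021  0.012  0.011] turn [ 0.001 -0.002  0.004] q7 -0.96
clock: 11.75
tool_pos: [0.5395, 0.3454, 0.1742]
clock: 12.35
tool_pos: [0.5374, 0.3441, 0.2446]
eef_rot: [0.707, 0.707, -0.002, -0.0]
contact_force: [-0.0, -0.7, -0.7]
opening: 0.709
finger_force: 19.9
clock 12.3 pos [0.5374 0.3441 0.2446] F [-0.  -0.7 -0.7] open 0.709 ff 19.9
shift [-4.687  0.021  0.105] turn [-0.002  0.001 -0.   ] q7 -0.6
```

```bash
for i in 1; do python3 -m pendant '[0,-0.3,0,0,0,0,0, 0,-0.6,0,0,0,0,0, 0,-0.95,0,0,0,0,0, 0,-1,0,0,0,0,0]' | head -2; python3 -m pendant '[0,-0.3,0,0,0,0,0, 0,-0.6,0,0,0,0,0, 0,-0.95,0,0,0,0,0, 0,-1,0,0,0,0,0]'|head -2; python3 -m pendant '[0,-0.3,0,0,0,0,0, 0,-0.6,0,0,0,0,0, 0,-0.95,0,0,0,0,0, 0,-1,0,0,0,0,0]' |head -2; done
python3 -m pendant '[0,-0.3,0,0,0,0,0, 0,-0.6,0,0,0,0,0, 0,-0.95,0,0,0,0,0, 0,-1,0,0,0,0,0, 0,-1,0,0,0,0,0]'|head -2
python3 go.py 0.492 -0.359 0.165 0
python3 - <<'E'
from v import *; from plant import r
for n in("top","side"):
    s=r.snapshot(n); np.savez(n+"2.npz",**s)
t,s=load("top2"),load("side2")
a=cv2.resize(t.img[190:290,380:500,::-1],(360,300),interpolation=2);b=cv2.resize(s.img[180:400,350:530,::-1],(368,450),interpolation=2)
c=np.zeros((450,360,3),np.uint8);c[:300]=a
cv2.imwrite("pics/p4.png",np.hstack([c,b]))
E
```

```text
clock: 12.75
tool_pos: [0.5384, 0.1861, 0.2456]
clock: 13.15
tool_pos: [0.5379, 0.0368, 0.2458]
clock: 13.55
tool_pos: [0.5378, -0.1127, 0.2458]
clock: 14.05
tool_pos: [0.5384, -0.2573, 0.2455]
clock 14.1 pos [ 0.5384 -0.2573  0.2455] F [ 0.4  0.1 -0.5] open 0.709 ff 19.9
shift [-0.679 -0.306  0.537] turn [-0.001  0.    -0.003] q7 0.35
```

View pics/p4.png

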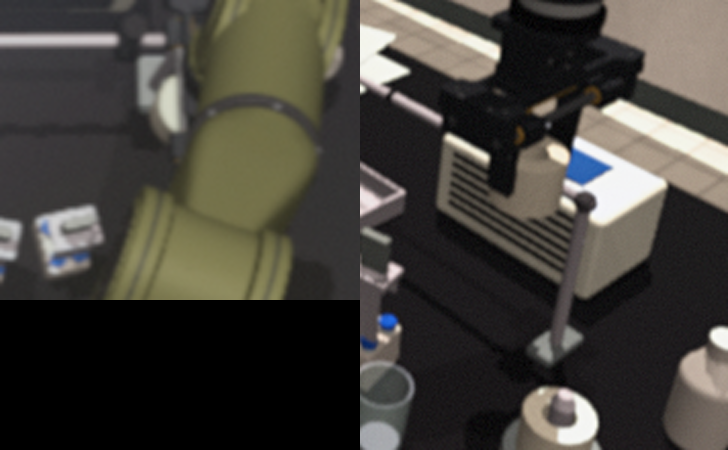

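```bash
python3 - <<'E'
from v import *
s=load("side2"); g=cv2.cvtColor(s.img,cv2.COLOR_RGB2GRAY)
th=np.linspace(0,6.2832,60)
for oy in(-.01,0,.01):
  c=np.array([.5384,-.2573+oy])
  P=np.array([s.proj([c[0]+.032*np.cos(a),c[1]+.032*np.sin(a),z]) for a in th for z in(.2218,.2718)])
  print(oy,"L",P[:,0].min().round(1),"R",P[:,0].max().round(1),"bot",P[:,1].max().round(1))
for v in(260,265,270,275,280): print(v,g[v,405:465].tolist())
print([g[v,440] for v in range(265,300)])
E
```

```text
-0.01 L 417.2 R 458.3 bot 290.6
0 L 412.9 R 453.5 bot 287.9
0.01 L 408.7 R 448.8 bot 285.2
260 [34, 44, 58, 72, 91, 109, 116, 95, 51, 12, 17, 11, 11, 12, 11, 15, 15, 18, 16, 13, 20, 56, 102, 126, 126, 126, 126, 126, 124, 125, 126, 123, 125, 123, 126, 125, 124, 125, 124, 120, 122, 123, 133, 146, 160, 166, 141, 105, 95, 93, 95, 95, 95, 97, 96, 95, 95, 95, 95, 97]
265 [31, 39, 55, 73, 83, 75, 63, 39, 19, 14, 13, 10, 11, 15, 10, 13, 16, 11, 14, 16, 25, 61, 96, 110, 111, 112, 110, 112, 117, 117, 118, 116, 117, 118, 118, 117, 115, 118, 117, 115, 112, 110, 107, 107, 102, 93, 89, 87, 93, 91, 92, 94, 90, 93, 92, 93, 91, 89, 89, 90]
270 [34, 46, 63, 78, 79, 74, 65, 46, 20, 18, 11, 12, 15, 15, 12, 13, 11, 10, 13, 20, 52, 92, 107, 111, 110, 112, 110, 114, 114, 114, 116, 117, 114, 117, 115, 112, 114, 110, 116, 110, 110, 105, 98, 106, 147, 205, 235, 239, 241, 242, 232, 209, 175, 153, 169, 204, 232, 242, 244, 246]
275 [33, 48, 67, 76, 77, 69, 55, 54, 66, 80, 85, 88, 82, 74, 64, 43, 30, 30, 52, 77, 96, 103, 111, 109, 112, 112, 112, 113, 107, 114, 113, 116, 114, 115, 115, 118, 111, 113, 112, 108, 103
[... 178 characters left out ...]
105, 109, 109, 111, 112, 114, 112, 110, 111, 112, 112, 116, 112, 112, 114, 112, 113, 112, 107, 104, 100, 98, 114, 154, 187, 214, 230, 237, 235, 200, 117, 37, 24, 31, 36, 42, 46, 53, 62, 70]
[np.uint8(117), np.uint8(116), np.uint8(116), np.uint8(116), np.uint8(114), np.uint8(112), np.uint8(116), np.uint8(114), np.uint8(118), np.uint8(113), np.uint8(118), np.uint8(116), np.uint8(113), np.uint8(112), np.uint8(113), np.uint8(112), np.uint8(111), np.uint8(116), np.uint8(113), np.uint8(108), np.uint8(96), np.uint8(76), np.uint8(77), np.uint8(84), np.uint8(68), np.uint8(42), np.uint8(29), np.uint8(56), np.uint8(81), np.uint8(83), np.uint8(60), np.uint8(33), np.uint8(41), np.uint8(73), np.uint8(87)]
```

```bash
python3 -m pendant '[0,-0.3,-0.15,0,0,0,0, 0,-0.6,-0.31,0,0,0,0, 0,-0.69,-0.31,0.3,0,0,0, 0,-0.69,-0.31,0.6,0,0,0, 0,-0.69,-0.31,0.7,0,0,0, 0,-0.69,-0.31,0.7,0,0,0, 0,-0.69,-0.31,0.7,0,0,0]'|head -2; python3 go.py 0.492 -0.361 0.0935 0
python3 - <<'E'
from v import *; from plant import r
s=V(r.snapshot("side")); g=s.img
cv2.imwrite("pics/p5.png",cv2.resize(g[290:440,380:530,::-1],(450,450),interpolation=2))
E
```

```text
clock: 14.85
tool_pos: [0.494, -0.357, 0.1418]
clock 14.8 pos [ 0.494  -0.357   0.1418] F [ 0.8 -0.4 -0.5] open 0.711 ff 19.9
shift [-0.027 -0.014  0.322] turn [ 0.001 -0.001  0.002] q7 0.53
```

View pics/p5.png

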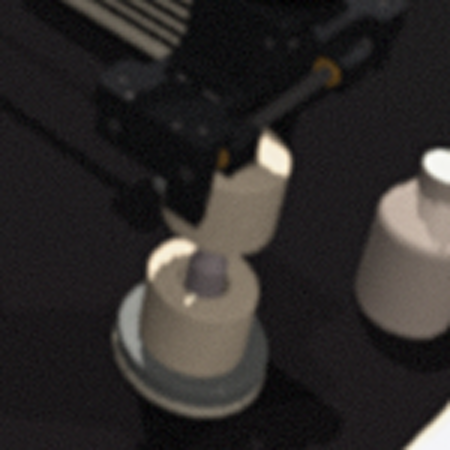

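```bash
python3 - <<'E'
from v import *
s=load("side2")
f=lambda p:np.round((s.proj(p)-[380,290])*3,0)
th=np.linspace(0,6.2832,60)
for c,z0 in(((.492,-.3588),.02),((.494,-.357),.118)):
  P=np.array([f([c[0]+.032*np.cos(a),c[1]+.032*np.sin(a),z]) for a in th for z in(z0,z0+.05)])
  print(c,"L",P[:,0].min(),"R",P[:,0].max(),"bot",P[:,1].max(),"top",P[:,1].min(),[f([*c,z0+h]) for h in(0,.05)])
E
```

```text
(0.492, -0.3588) L 137.0 R 259.0 bot 376.0 top 235.0 [array([190., 332.]), array([203., 275.])]
(0.494, -0.357) L 160.0 R 291.0 bot 256.0 top 111.0 [array([216., 214.]), array([231., 150.])]
```

The predicted and seen outlines agree to about 1 mm, so the cartridge is centred in the grip. Lowering it with a small correction.

```bash
python3 -m pendant '[0,-0.016,-0.012,0,0,0,0, 0,-0.016,-0.012,0.08,0,0,0, 0,-0.016,-0.012,0.16,0,0,0, 0,-0.016,-0.012,0.24,0,0,0, 0,-0.016,-0.012,0.24,0,0,0]'; python3 go.py 0.492 -0.359 0.0935 0
```

```text
clock: 15.4
tool_pos: [0.4898, -0.3603, 0.103]
eef_rot: [0.707, 0.708, -0.0, -0.002]
contact_force: [-0.7, -0.0, -0.4]
opening: 0.714
finger_force: 19.9
clock 15.4 pos [ 0.4898 -0.3603  0.103 ] F [-0.7 -0.  -0.4] open 0.714 ff 19.9
shift [0.008 0.015 0.064] turn [-0.002 -0.002  0.001] q7 0.53
```

```bash
python3 -m pendant '[0,0,0.01,0.04,0,0,0, 0,0,0.01,0.065,0,0,0, 0,0,0.01,0.065,0,0,0, 1,0,0.01,0.065,0,0,0, 1,0,0.01,0.065,0,0,0, 1,0,0.01,0.065,0,0,0, 1,0,0.01,-0.2,0,0,0, 1,0,0.01,-0.5,0,0,0, 1,0,0.01,-0.8,0,0,0, 1,0,0.2,-0.9,0,0,0, 1,0,0.4,-0.9,0,0,0, 1,0,0.4,-0.9,0,0,0]'; python3 - <<'E'
from v import *; from plant import r
for n in("top","side"):
    s=r.snapshot(n); np.savez(n+"3.npz",**s)
t,s=load("top3"),load("side3")
a=cv2.resize(t.img[240:300,285:425,::-1],(420,180),interpolation=2);b=cv2.resize(s.img[210:400,230:490,::-1],(570,416),interpolation=2)
c=np.zeros((180,570,3),np.uint8);c[:,:420]=a
cv2.imwrite("pics/p6.png",np.vstack([c,b]))
E
```

```text
clock: 16.6
tool_pos: [0.5554, -0.3596, 0.2414]
eef_rot: [0.705, 0.709, 0.002, 0.002]
contact_force: [-0.2, 0.7, -0.3]
opening: 1.002
finger_force: 0.0
```

View pics/p6.png

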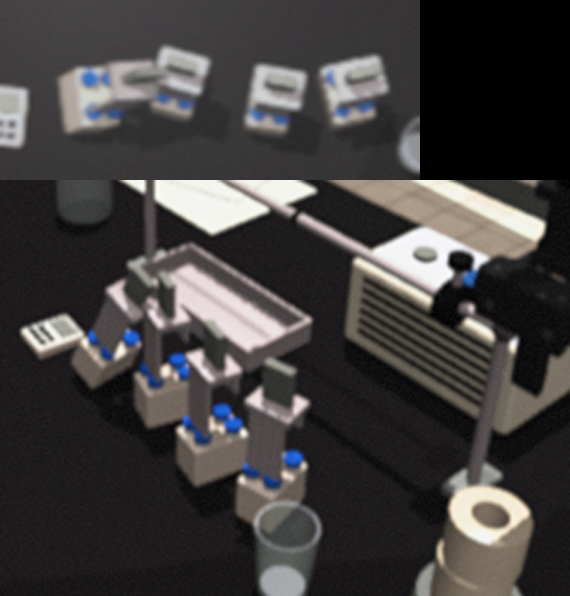

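The cartridges are stacked. Carrier1's tab is at top crop ≈(142,75) and side crop ≈(141,277), and it rests against carrier2.

```bash
python3 - <<'E'
from v import *
t,s=load("top3"),load("side3")
f=lambda x,y:(285+(x+.5)/3-.5,240+(y+.5)/3-.5); h=lambda x,y:(230+(x+.5)/2.192-.5,210+(y-180+.5)/2.192-.5)
for n,a,b in(("tab1c",(142,76),(142,278)),("tab2top",(186,67),(165,273)),("tab3top",(280,83),(204,328)),("tab4top",(362,73),(280,370)),("capA",(88,76),(96,340)),("capB",(92,111),(91,352)),("capR far",(108,76),(131,338))):
    x,e=tri(t,f(*a),s,h(*b));print(n,np.round(x,4),np.round(e,4))
# zoom
a=cv2.resize(t.img[252:290,300:360,::-1],(600,380),interpolation=2);cv2.imwrite("pics/p7.png",np.vstack([a[:, :]]))
b=cv2.resize(s.img[235:315,255:325,::-1],(437,500),interpolation=2);z=np.zeros((500,780,3),np.uint8);z[:,343:]=b;z[:216,:341]=cv2.resize(a,(341,216));cv2.imwrite("pics/p7.png",z)
E
```

```text
tab1c [0.45   0.0442 0.1546] [0.0032 0.0032]
tab2top [0.4517 0.0043 0.1803] [0.0006 0.0006]
tab3top [ 0.4336 -0.0828  0.1718] [0.0034 0.0034]
tab4top [ 0.4468 -0.1641  0.1654] [0.0007 0.0007]
capA [0.4523 0.106  0.045 ] [0.0146 0.0146]
capB [0.4265 0.0973 0.0424] [0.0037 0.0037]
capR far [0.4636 0.079  0.0541] [0.0002 0.0002]
```

View pics/p7.png

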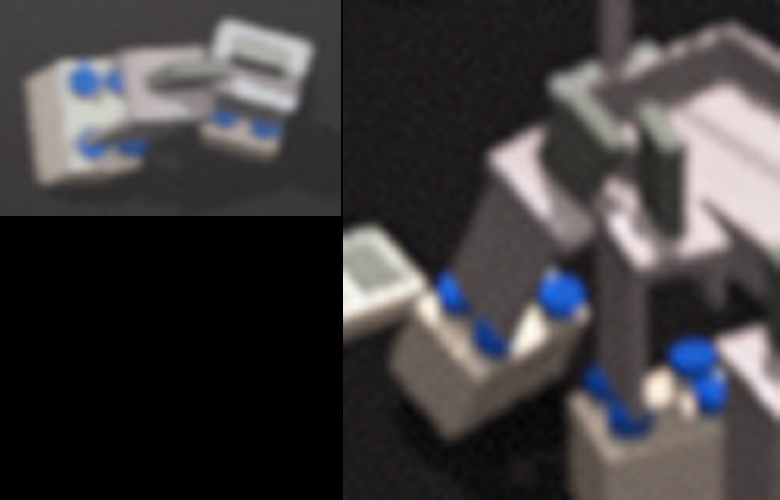

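Geometry check: a lean of about 25° pivoting on the block edge puts the tab at y=0.044, z=0.145, which matches the measurement. The pads close across x, so a lean in y doesn't hinder the grip. I'll grip the tab, lift, turn it upright, set it down and regrip.

```bash
python3 -m pendant '[1,0.3,0,0,0,0,0, 1,0.6,0,0,0,0,0, 1,0.95,0,0,0,0,0, 1,1,0,0,0,0,0]' | head -2;  python3 -m pendant '[1,0.3,0,0,0,0,0, 1,0.6,-0.2,0,0,0,0, 1,0.95,-0.4,0,0,0,0, 1,1,-0.6,0,0,0,0, 1,1,-0.72,0,0,0,0, 1,1,-0.72,0,0,0,0]'|head -2
python3 go.py 0.448 0.046 0.19 6
```

```text
clock: 17.1
tool_pos: [0.5496, -0.2041, 0.2401]
clock: 17.7
tool_pos: [0.4385, -0.062, 0.2404]
clock 17.7 pos [ 0.4385 -0.062   0.2404] F [ 1.2 -1.2  0.2] open 1.001 ff 0.0
shift [0.72  0.065 0.335] turn [-0.003  0.    -0.066] q7 0.04
```

```bash
python3 -m pendant '[1,0.3,0,0,0,0,-0.06, 1,0.6,0,0,0,0,-0.06, 1,0.71,0,0,0,0,-0.06, 1,0.71,0,0.2,0,0,-0.06, 1,0.71,0,0.2,0,0,-0.06, 1,0.71,0,0.2,0,0,-0.06]' | head -2; python3 go.py 0.448 0.046 0.134 6
```

```text
clock: 18.3
tool_pos: [0.4427, 0.0438, 0.2103]
clock 18.3 pos [0.4427 0.0438 0.2103] F [ 0.8 -0.   0.3] open 0.999 ff 0.0
shift [0.011 0.037 0.509] turn [-0.001  0.    -0.008] q7 -0.12
```

```bash
python3 -m pendant '[1,0.011,0.037,0,0,0,0, 1,0.011,0.037,0.2,0,0,0, 1,0.011,0.037,0.4,0,0,0, 1,0.011,0.037,0.51,0,0,0, 1,0.011,0.037,0.51,0,0,0, 0,0.011,0.037,0.51,0,0,0, 0,0.011,0.037,0.51,0,0,0, 0,0.011,0.037,0.51,0,0,0, 0,0.011,0.037,0.51,0,0,0, 0,0.011,0.037,0.51,0,0,0, 0,0.011,0.037,0.51,0,0,0]' 50; python3 go.py 0.448 0.09 0.22 6
```

```text
clock: 19.4
tool_pos: [0.4478, 0.0473, 0.1341]
eef_rot: [0.673, 0.74, 0.0, 0.0]
contact_force: [0.4, -0.7, 0.3]
opening: 0.479
finger_force: 0.0
clock 19.4 pos [0.4478 0.0473 0.1341] F [ 0.4 -0.7  0.3] open 0.479 ff 0.0
shift [ 0.283  0.029 -0.573] turn [ 0.    -0.    -0.006] q7 -0.13
```

```bash
python3 -m pendant '[0,0,0,0,0,0,0, 0,0,0,0,0,0,0, 0,0,0,0,0,0,0, 0,0,0,0,0,0,0, 0,0,0,0,0,0,0, 0,0,0,0,0,0,0]' 50;python3 -m pendant '[0,0,0,-0.05,0,0,0, 0,0,0,-0.1,0,0,0, 0,0.05,0,-0.2,0,0,0, 0,0.15,0,-0.3,0,0,0, 0,0.2,0,-0.4,0,0,0, 0,0.2,0,-0.4,0,0,0]'; python3 - <<'E'
from v import *; from plant import r
s=V(r.snapshot("side"));cv2.imwrite("pics/p8.png",cv2.resize(s.img[200:360,210:370,::-1],(480,480),interpolation=2))
E
```

```text
clock: 20.0
tool_pos: [0.4478, 0.0473, 0.1339]
eef_rot: [0.673, 0.74, 0.0, 0.0]
contact_force: [0.8, 0.4, -0.3]
opening: 0.113
finger_force: 50.0
clock: 20.6
tool_pos: [0.4458, 0.0786, 0.1957]
eef_rot: [0.672, 0.741, 0.002, 0.001]
contact_force: [0.5, 0.8, -1.9]
opening: 0.108
finger_force: 50.0
```

View pics/p8.png

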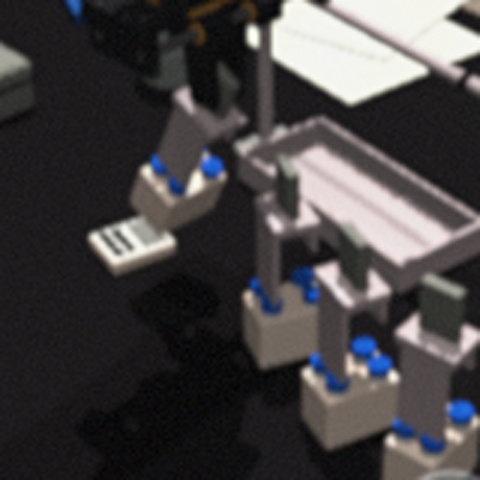

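Carrier1 is held, with its tilt of about 25° unchanged. Turning it upright and lowering in one call so the axes stay simple.

```bash
python3 -m pendant '[0,0,0,0,0,-0.09,0, 0,0,0,0,0,-0.18,0, 0,0,0,0,0,-0.275,0, 0,0,0,0.1,0,-0.275,0, 0,0,0,0.2,0,-0.275,0, 0,0,0,0.3,0,-0.275,0, 0,0,0,0.35,0,-0.275,0, 0,0,0,0.35,0,-0.275,0]';  python3 - <<'E'
from v import *; from plant import r
t=V(r.snapshot("top"));s=V(r.snapshot("side"))
# caps of the held carrier in the side view
h=cv2.cvtColor(s.img,cv2.COLOR_RGB2HSV); m=cv2.inRange(h,(105,150,60),(125,255,255))
n,l,st,c=cv2.connectedComponentsWithStats(m)
print([(np.round(c[i],1).tolist(),int(st[i,4])) for i in range(1,n) if st[i,4]>12 and 200<c[i][0]<400])
cv2.imwrite("pics/p9.png",cv2.resize(s.img[200:320,210:330,::-1],(480,480),interpolation=2))
E
```

```text
clock: 21.45
tool_pos: [0.4444, 0.0756, 0.1409]
eef_rot: [0.657, 0.722, -0.146, 0.159]
contact_force: [-0.2, -0.7, -2.4]
opening: 0.106
finger_force: 50.0
[([235.6, 190.8], 486), ([288.8, 281.2], 54), ([280.4, 290.1], 14), ([311.2, 293.2], 69), ([297.2, 298.3], 32), ([333.3, 317.6], 97), ([318.1, 323.9], 38), ([363.7, 336.4], 54), ([343.8, 342.7], 21), ([353.2, 347.6], 20)]
```

View pics/p9.png

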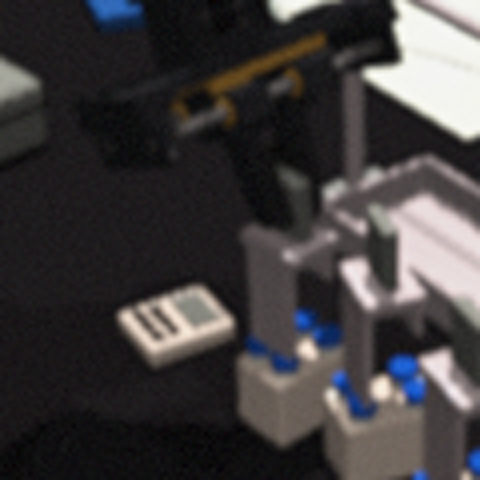

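Carrier1 now hangs upright from the tool, with its block at about (285,395) in the crop. Lowering in small steps until it touches.

```bash
for i in 1; do python3 -m pendant '[0,0.011,0,0.024,0,0,0, 0,0.011,0,0.024,0,0,0]'|sed -n '2p;4p'; python3 -m pendant '[0,0.011,0,0.024,0,0,0, 0,0.011,0,0.024,0,0,0]'|sed -n '2p;4p'; python3 -m pendant '[0,0.011,0,0.024,0,0,0, 0,0.011,0,0.024,0,0,0]'|sed -n '2p;4p'; done
```

```text
tool_pos: [0.4455, 0.0752, 0.14]
contact_force: [-1.9, 2.9, 23.9]
tool_pos: [0.446, 0.0737, 0.1386]
contact_force: [-6.6, 6.6, 51.6]
tool_pos: [0.4461, 0.073, 0.1358]
contact_force: [-6.8, 6.7, 63.5]
```

It touched at once, so I'm backing off and releasing.

```bash
python3 -m pendant '[0,-0.028,0,-0.062,0,0,0, 0,-0.028,0,-0.062,0,0,0, 0.5,-0.028,0,-0.062,0,0,0, 1,-0.028,0,-0.062,0,0,0, 1,-0.028,0,-0.062,0,0,0, 1,-0.028,0,-0.062,0,0,0, 1,-0.028,0,-0.062,0,0,0, 1,-0.028,0,-0.062,0,0,0, 1,-0.028,0,-0.062,0,0,0, 1,-0.028,0,-0.062,0,0,0]'; python3 -m pendant '[1,0,0,-0.2,0,0,0, 1,0,0,-0.4,0,0,0, 1,0,0,-0.6,0,0.1,0, 1,0,0,-0.6,0,0.2,0, 1,0,0,-0.6,0,0.27,0, 1,0,0,-0.6,0,0.27,0]'
python3 go.py 0.52 0.2 0.24 6
```

```text
clock: 23.15
tool_pos: [0.4448, 0.0772, 0.1397]
eef_rot: [0.657, 0.723, -0.144, 0.159]
contact_force: [0.0, 0.1, -0.1]
opening: 0.806
finger_force: 0.0
clock: 23.75
tool_pos: [0.4423, 0.1074, 0.2225]
eef_rot: [0.678, 0.735, -0.002, 0.003]
contact_force: [0.0, -1.6, -0.2]
opening: 0.997
finger_force: 0.0
clock 23.8 pos [0.4423 0.1074 0.2225] F [ 0.  -1.6 -0.2] open 0.997 ff 0.0
shift [ 0.573  0.566 -0.12 ] turn [ 0.001  0.005 -0.016] q7 -0.21
```

```bash
python3 -m pendant '[1,0.3,0.3,-0.12,0,0,0, 1,0.6,0.57,-0.12,0,0,0, 1,0.95,0.57,-0.12,0,0,0, 1,0.95,0.57,-0.12,0,0,0]'|head -2; cat > sad.py <<'E'
from v import *; from plant import r
t=V(r.snapshot("top")); S=6
g=cv2.resize(cv2.cvtColor(t.img,cv2.COLOR_RGB2GRAY),None,fx=S,fy=S,interpolation=cv2.INTER_CUBIC)
for c in cv2.findContours((g>165).astype(np.uint8),cv2.RETR_EXTERNAL,cv2.CHAIN_APPROX_NONE)[0]:
    R=cv2.minAreaRect(c);b=(cv2.boxPoints(R)+.5)/S-.5;m=b.mean(0)
    if 290<m[0]<420 and 255<m[1]<290 and cv2.contourArea(c)>60*S*S:
        P=np.array([t.plane(*q,.13) for q in b]);e=[P[1]-P[0],P[2]-P[1]];L=[np.linalg.norm(q) for q in e];d=e[int(np.argmax(L))]
        a=np.degrees(np.arctan2(d[1],d[0]))%180-90
        print("px",m.round(1),"pos",P.mean(0).round(4),"size",np.round(L,4),"yaw",a.round(1))
E
python3 sad.py
```

```text
clock: 24.15
tool_pos: [0.5124, 0.2712, 0.2378]
px [377.2 268.6] pos [ 0.4393 -0.086   0.13  ] size [0.0358 0.0476] yaw -9.8
px [319.3 267.5] pos [0.444  0.0826 0.13  ] size [0.0469 0.0358] yaw 7.0
px [402.5 266.6] pos [ 0.4444 -0.1601  0.13  ] size [0.0558 0.0391] yaw 13.0
px [344.4 262.9] pos [0.457  0.0092 0.13  ] size [0.0358 0.0467] yaw -17.2
```

All four stand upright again, with saddle sizes near 36 x 47 mm as expected. Now picking carrier1.

```bash
python3 go.py 0.443 0.082 0.2 7
```

```text
clock 24.2 pos [0.5119 0.2748 0.2376] F [ 0.7  2.8 -0.1] open 1.0 ff 0.0
shift [-1.229 -0.592  0.255] turn [ 0.001  0.003 -0.011] q7 -0.4
```

```bash
python3 -m pendant '[1,-0.3,-0.15,0,0,0,0, 1,-0.6,-0.3,0,0,0,0, 1,-0.9,-0.45,0,0,0,0, 1,-1,-0.59,0,0,0,0, 1,-1,-0.59,0,0,0,0]'|head -2; python3 -m pendant '[1,-0.23,0,0,0,0,0, 1,-0.23,0,0.25,0,0,0, 1,-0.23,0,0.25,0,0,0, 1,-0.23,0,0.25,0,0,0]'|head -2; python3 go.py 0.443 0.082 0.136 7
```

```text
clock: 24.7
tool_pos: [0.4353, 0.1036, 0.2392]
clock: 25.1
tool_pos: [0.4421, 0.0737, 0.202]
clock 25.1 pos [0.4421 0.0737 0.202 ] F [ 0.5 -0.3 -0. ] open 0.997 ff 0.0
shift [0.058 0.012 0.44 ] turn [-0.001  0.005 -0.016] q7 -0.12
```

```bash
python3 -m pendant '[0.6,0.058,0.012,0.15,0,0,-0.016, 0.6,0.058,0.012,0.3,0,0,-0.016, 0.6,0.058,0.012,0.44,0,0,-0.016, 0.6,0.058,0.012,0.44,0,0,-0.016, 0,0.058,0.012,0.44,0,0,-0.016, 0,0.058,0.012,0.44,0,0,-0.016, 0,0.058,0.012,0.44,0,0,-0.016, 0,0.058,0.012,0.44,0,0,-0.016, 0,0.058,0.012,0.44,0,0,-0.016, 0,0.058,0.012,0.44,0,0,-0.016, 0,0.058,0.012,0.44,0,0,-0.016]' 40; python3 go.py 0.555 0.191 0.248 0.3
```

```text
clock: 26.2
tool_pos: [0.4435, 0.0807, 0.1362]
eef_rot: [0.663, 0.748, -0.002, 0.003]
contact_force: [0.4, -0.3, -0.2]
opening: 0.107
finger_force: 39.9
clock 26.2 pos [0.4435 0.0807 0.1362] F [ 0.4 -0.3 -0.2] open 0.107 ff 39.9
shift [ 0.635  0.826 -0.75 ] turn [0.    0.005 0.073] q7 -0.11
```

```bash
python3 -m pendant '[0,0,0,-0.25,0,0,0, 0,0,0,-0.5,0,0,0, 0,0,0,-0.75,0,0,0, 0,0.1,0.25,-0.75,0,0,0.07, 0,0.3,0.5,-0.75,0,0,0.07, 0,0.5,0.8,-0.75,0,0,0.07, 0,0.64,0.83,-0.75,0,0,0.07, 0,0.64,0.83,-0.75,0,0,0.07, 0,0.64,0.83,-0.75,0,0,0.07]'; python3 go.py 0.6205 0.191 0.248 0.3
```

```text
clock: 27.1
tool_pos: [0.5542, 0.1917, 0.2469]
eef_rot: [0.703, 0.711, -0.004, 0.003]
contact_force: [0.3, -1.0, -2.9]
opening: 0.114
finger_force: 39.9
clock 27.1 pos [0.5542 0.1917 0.2469] F [ 0.3 -1.  -2.9] open 0.114 ff 39.9
shift [-0.01   0.442 -0.008] turn [-0.001  0.006  0.004] q7 -0.32
```

```bash
python3 -m pendant '[0,-0.01,0.15,-0.008,0,0,0.004, 0,-0.01,0.3,-0.008,0,0,0.004, 0,-0.01,0.442,-0.008,0,0,0.004, 0,-0.01,0.442,-0.008,0,0,0.004, 0,-0.01,0.442,-0.008,0,0,0.004]'; python3 - <<'E'
from v import *; from plant import r
t=V(r.snapshot("top"));s=V(r.snapshot("side"));cv2.imwrite("pics/a1.png",cv2.resize(s.img[180:300,240:400,::-1],(640,480),interpolation=2))
E
python3 go.py 0.6205 0.191 0.211 0.3
```

```text
clock: 27.6
tool_pos: [0.6207, 0.1891, 0.2486]
eef_rot: [0.706, 0.708, -0.004, 0.003]
contact_force: [0.3, 0.1, -2.1]
opening: 0.11
finger_force: 39.9
clock 27.7 pos [0.6202 0.1902 0.2489] F [ 1.1 -0.9 -2.1] open 0.109 ff 39.9
shift [0.007 0.002 0.253] turn [-0.001  0.005 -0.001] q7 -0.29
```

No contact. Lowering in two stages.

```bash
python3 -m pendant '[0,0,0,0.07,0,0,0, 0,0,0,0.14,0,0,0, 0,0,0,0.2,0,0,0, 0,0,0,0.2,0,0,0]' |sed -n '2p;4p'; python3 -m pendant '[0,0,0,0.025,0,0,0, 0,0,0,0.04,0,0,0, 0,0,0,0.04,0,0,0]'|sed -n '2p;4p'
```

```text
tool_pos: [0.6201, 0.1905, 0.2169]
contact_force: [-0.2, 0.1, -3.0]
tool_pos: [0.6216, 0.1908, 0.213]
contact_force: [0.2, -0.0, -1.0]
```

```bash
python3 -m pendant '[0,0,0,0.012,0,0,0, 0,0,0,0.012,0,0,0]' |sed -n '2p;4p'; python3 -m pendant '[0.2,0,0,0,0,0,0, 0.3,0,0,0,0,0,0, 0.4,0,0,0,0,0,0, 0.6,0,0,0,0,0,0, 0.6,0,0,0,0,0,0, 0.6,0,0,-0.3,0,0,0, 0.6,0,0,-0.5,0,0,0, 0.6,0,-0.3,-0.5,0,0,0, 0.6,0,-0.5,-0.5,0,0,0, 0.6,-0.3,-0.75,-0.5,0,0,0, 0.6,-0.6,-0.9,-0.5,0,0,0, 0.6,-0.6,-0.9,-0.5,0,0,0]'|head -2;  python3 go.py 0.456 0.007 0.21 -17
python3 - <<'E'
from v import *; from plant import r
t=V(r.snapshot("top"));np.savez("top4.npz",img=t.img,mtx=t.K,cam_to_world=t.T);s=V(r.snapshot("side"));cv2.imwrite("pics/a2.png",cv2.resize(s.img[150:310,240:440,::-1],(750,600),interpolation=2))
E
```

```text
tool_pos: [0.6216, 0.1908, 0.2114]
contact_force: [0.0, -1.0, -2.2]
clock: 29.8
tool_pos: [0.4836, 0.095, 0.2873]
clock 29.8 pos [0.4836 0.095  0.2873] F [0.8 0.7 0.7] open 0.602 ff 0.0
shift [-0.581 -0.181  0.523] turn [-0.     0.007  0.187] q7 -0.22
```

```bash
cat > hung.py <<'E'
from v import *; from plant import r
import sys
t=V(r.snapshot("top"));s=V(r.snapshot("side"))
h=cv2.cvtColor(s.img,cv2.COLOR_RGB2HSV); m=cv2.inRange(h,(105,150,50),(125,255,255))
n,l,st,c=cv2.connectedComponentsWithStats(m)
print("side blue",[(np.round(c[i],0).astype(int).tolist(),int(st[i,4])) for i in range(1,n) if st[i,4]>6 and 235<c[i][0]<460 and c[i][1]>200])
for y in map(float,sys.argv[1:]):
    print(y,"pred caps",[np.round(s.proj([.62+a,y+b,.131])).astype(int).tolist() for a in(-.018,.018) for b in(-.01,.01)])
S=6;g=cv2.resize(cv2.cvtColor(t.img,cv2.COLOR_RGB2GRAY),None,fx=S,fy=S,interpolation=2)
for c in cv2.findContours((g>165).astype(np.uint8),cv2.RETR_EXTERNAL,cv2.CHAIN_APPROX_NONE)[0]:
    R=cv2.minAreaRect(c);b=(cv2.boxPoints(R)+.5)/S-.5;q=b.mean(0)
    if 260<q[0]<450 and 185<q[1]<230 and cv2.contourArea(c)>30*S*S:
        P=np.array([t.plane(*k,.204) for k in b]);print("top white px",q.round(1),"pos z.204",P.mean(0).round(4),"ext",(P.max(0)-P.min(0)).round(4)[:2])
E
python3 hung.py 0.191
```

```text
side blue [([316, 216], 23), ([303, 219], 8), ([308, 222], 10), ([455, 260], 300), ([311, 294], 59), ([297, 298], 33), ([333, 318], 96), ([318, 324], 39), ([364, 336], 54), ([344, 343], 20), ([353, 348], 22)]
0.191 pred caps [[308, 221], [303, 218], [319, 217], [314, 214]]
top white px [279.9 227.4] pos z.204 [0.5484 0.1928 0.204 ] ext [0.0317 0.0242]
top white px [337.5 219. ] pos z.204 [0.5714 0.0294 0.204 ] ext [0.0793 0.0423]
top white px [385.3 202.9] pos z.204 [ 0.617  -0.1078  0.204 ] ext [0.0097 0.1871]
top white px [339.1 203. ] pos z.204 [0.6181 0.0242 0.204 ] ext [0.0089 0.0572]
top white px [275.  202.9] pos z.204 [0.6201 0.2071 0.204 ] ext [0.0364 0.0674]
top white px [319.5 228.8] pos z.204 [0.5947 0.0811 0.204 ] ext [1.3545 1.9611]
```

Carrier1 hangs: its caps are at (316,216), (303,219) and (308,222), each within 2 px of the prediction. Next is carrier2.

```bash
python3 -m pendant '[0.8,-0.2,-0.1,0,0,0,0.09, 0.8,-0.5,-0.18,0.2,0,0,0.187, 0.8,-0.581,-0.18,0.5,0,0,0.187, 0.8,-0.581,-0.18,0.5,0,0,0.187, 0.8,-0.581,-0.18,0.5,0,0,0.187]'|head -2;  python3 go.py 0.456 0.007 0.136 -17
```

```text
clock: 30.5
tool_pos: [0.4612, 0.0145, 0.2122]
clock 30.5 pos [0.4612 0.0145 0.2122] F [0.2 0.2 0.4] open 0.799 ff 0.0
shift [-0.054 -0.02   0.509] turn [0.001 0.004 0.006] q7 -0.26
```

```bash
python3 -m pendant '[0.6,-0.05,-0.02,0.1,0,0,0, 0.6,-0.05,-0.02,0.3,0,0,0, 0.6,-0.05,-0.02,0.51,0,0,0, 0.6,-0.05,-0.02,0.51,0,0,0, 0,-0.05,-0.02,0.51,0,0,0, 0,-0.05,-0.02,0.51,0,0,0, 0,-0.05,-0.02,0.51,0,0,0, 0,-0.05,-0.02,0.51,0,0,0, 0,-0.05,-0.02,0.51,0,0,0, 0,-0.05,-0.02,0.51,0,0,0, 0,-0.05,-0.02,0.51,0,0,0]' 40; python3 go.py 0.555 0.139 0.248 0.3
```

```text
clock: 31.6
tool_pos: [0.4561, 0.0061, 0.1365]
eef_rot: [0.802, 0.598, -0.001, 0.004]
contact_force: [0.0, 0.5, 4.5]
opening: 0.113
finger_force: 40.0
clock 31.6 pos [0.4561 0.0061 0.1365] F [0.  0.5 4.5] open 0.113 ff 40.0
shift [ 1.033  0.382 -0.748] turn [ 0.002  0.005 -0.188] q7 -0.22
```

```bash
python3 -m pendant '[0,0,0,-0.25,0,0,0, 0,0,0,-0.5,0,0,0, 0,0,0,-0.75,0,0,0, 0,0.25,0.1,-0.75,0,0,-0.09, 0,0.5,0.2,-0.75,0,0,-0.188, 0,0.8,0.3,-0.75,0,0,-0.188, 0,1,0.382,-0.75,0,0,-0.188, 0,1,0.382,-0.75,0,0,-0.188, 0,1,0.382,-0.75,0,0,-0.188]'|head -4; python3 go.py 0.6205 0.139 0.248 0.3
```

```text
clock: 32.5
tool_pos: [0.552, 0.1342, 0.2466]
eef_rot: [0.705, 0.709, -0.004, 0.002]
contact_force: [-0.3, -0.6, -2.9]
clock 32.5 pos [0.552  0.1342 0.2466] F [-0.3 -0.6 -2.9] open 0.112 ff 40.0
shift [ 0.029  0.457 -0.01 ] turn [-0.001  0.006  0.001] q7 -0.23
```

```bash
python3 -m pendant '[0,0.029,0.05,-0.01,0,0,0, 0,0.029,0.2,-0.01,0,0,0, 0,0.029,0.35,-0.01,0,0,0, 0,0.029,0.457,-0.01,0,0,0, 0,0.029,0.457,-0.01,0,0,0, 0,0.029,0.457,-0.01,0,0,0]'|sed -n '2p;4p'; python3 -m pendant '[0,0,0,0.07,0,0,0, 0,0,0,0.14,0,0,0, 0,0,0,0.2,0,0,0, 0,0,0,0.22,0,0,0, 0,0,0,0.22,0,0,0]' |sed -n '2p;4p'
```

```text
tool_pos: [0.6207, 0.138, 0.249]
contact_force: [-0.6, 0.1, -2.7]
tool_pos: [0.621, 0.1388, 0.2153]
contact_force: [0.2, 0.4, -1.3]
```

```bash
python3 -m pendant '[0,0,0,0.027,0,0,0, 0,0,0,0.027,0,0,0]' |sed -n '2p;4p'; python3 -m pendant '[0.2,0,0,0,0,0,0, 0.3,0,0,0,0,0,0, 0.4,0,0,0,0,0,0, 0.6,0,0,0,0,0,0, 0.6,0,0,0,0,0,0, 0.6,0,0,-0.3,0,0,0, 0.6,0,0,-0.5,0,0,0, 0.6,0,-0.3,-0.5,0,0,0, 0.6,-0.2,-0.5,-0.5,0,0,0, 0.6,-0.5,-0.75,-0.5,0,0,0, 0.6,-0.8,-1,-0.5,0,0,0, 0.6,-0.8,-1,-0.5,0,0,0]'|head -2; python3 hung.py 0.191 0.139; python3 sad.py; python3 go.py 0.438 -0.086 0.21 -10
```

```text
tool_pos: [0.6215, 0.1388, 0.212]
contact_force: [0.2, -0.5, -2.6]
clock: 35.0
tool_pos: [0.4684, 0.0141, 0.2884]
side blue [([303, 219], 8), ([308, 222], 9), ([328, 223], 23), ([315, 226], 8), ([320, 229], 10), ([455, 260], 300), ([333, 318], 91), ([318, 324], 42), ([364, 336], 53), ([344, 343], 21), ([353, 347], 21)]
0.191 pred caps [[308, 221], [303, 218], [319, 217], [314, 214]]
0.139 pred caps [[321, 229], [316, 226], [331, 225], [326, 222]]
top white px [279.9 227.4] pos z.204 [0.5485 0.1928 0.204 ] ext [0.0314 0.024 ]
top white px [392.9 202.8] pos z.204 [ 0.6171 -0.1294  0.204 ] ext [0.0088 0.1438]
top white px [300.8 205.9] pos z.204 [0.6112 0.1337 0.204 ] ext [0.1673 0.2152]
top white px [319.5 228.8] pos z.204 [0.5947 0.0811 0.204 ] ext [1.3545 1.9611]
px [402.5 266.7] pos [ 0.4442 -0.1601  0.13  ] size [0.0558 0.0393] yaw 13.0
clock 35.1 pos [0.4723 0.018  0.2886] F [0.  0.3 1.3] open 0.6 ff 0.0
shift [-0.688 -0.232  0.528] turn [0.002 0.005 0.113] q7 -0.06
```

Two carriers are hanging. Next is carrier3.

```bash
python3 -m pendant '[0.8,-0.2,-0.1,0,0,0,0.09, 0.8,-0.5,-0.23,0.2,0,0,0.113, 0.8,-0.69,-0.23,0.5,0,0,0.113, 0.8,-0.69,-0.23,0.5,0,0,0.113, 0.8,-0.69,-0.23,0.5,0,0,0.113, 0.8,-0.69,-0.23,0.5,0,0,0.113]'|head -2;  python3 go.py 0.438 -0.086 0.136 -10
```

```text
clock: 35.75
tool_pos: [0.4402, -0.084, 0.2143]
clock 35.8 pos [ 0.4402 -0.084   0.2143] F [-0.   0.4  0.2] open 0.803 ff 0.0
shift [-0.013 -0.014  0.522] turn [0.002 0.004 0.003] q7 0.05
```

```bash
python3 -m pendant '[0.6,-0.013,-0.014,0.1,0,0,0, 0.6,-0.013,-0.014,0.3,0,0,0, 0.6,-0.013,-0.014,0.52,0,0,0, 0.6,-0.013,-0.014,0.52,0,0,0, 0,-0.013,-0.014,0.52,0,0,0, 0,-0.013,-0.014,0.52,0,0,0, 0,-0.013,-0.014,0.52,0,0,0, 0,-0.013,-0.014,0.52,0,0,0, 0,-0.013,-0.014,0.52,0,0,0, 0,-0.013,-0.014,0.52,0,0,0, 0,-0.013,-0.014,0.52,0,0,0]' 40; python3 -m pendant '[0,0,0,-0.25,0,0,0, 0,0,0,-0.5,0,0,0, 0,0,0,-0.75,0,0,0, 0,0,0,-0.75,0,0,-0.09, 0,0,0,-0.75,0,0,-0.115, 0,0,0,-0.75,0,0,-0.115]'|head -4;python3 go.py 0.555 0.087 0.248 0.3
```

```text
clock: 36.85
tool_pos: [0.4365, -0.0881, 0.136]
eef_rot: [0.765, 0.644, -0.002, 0.004]
contact_force: [2.0, -0.9, 2.4]
opening: 0.111
finger_force: 39.9
clock: 37.45
tool_pos: [0.4349, -0.0869, 0.2476]
eef_rot: [0.704, 0.71, -0.003, 0.002]
contact_force: [-0.1, -0.3, -3.8]
clock 37.5 pos [ 0.4349 -0.0869  0.2476] F [-0.1 -0.3 -3.8] open 0.107 ff 39.9
shift [ 1.153  0.809 -0.012] turn [-0.001  0.005  0.001] q7 0.17
```

```bash
python3 -m pendant '[0,0.2,0.2,0,0,0,0, 0,0.45,0.4,0,0,0,0, 0,0.7,0.6,0,0,0,0, 0,0.95,0.8,0,0,0,0, 0,1,0.81,0,0,0,0, 0,1,0.81,0,0,0,0]'|head -2;python3 -m pendant '[0,0.15,0,0,0,0,0, 0,0.15,0,0,0,0,0, 0,0.15,0,0,0,0,0]'|head -2;python3 go.py 0.6200 0.087 0.248 0.3
```

```text
clock: 38.05
tool_pos: [0.5553, 0.0662, 0.2453]
clock: 38.35
tool_pos: [0.5548, 0.0847, 0.2465]
clock 38.4 pos [0.5548 0.0847 0.2465] F [-0.1 -0.4 -2. ] open 0.112 ff 40.0
shift [ 0.012  0.435 -0.011] turn [-0.001  0.006  0.001] q7 -0.14
```

```bash
python3 -m pendant '[0,0.012,0.05,-0.01,0,0,0, 0,0.012,0.2,-0.01,0,0,0, 0,0.012,0.35,-0.01,0,0,0, 0,0.012,0.435,-0.01,0,0,0, 0,0.012,0.435,-0.01,0,0,0, 0,0.012,0.435,-0.01,0,0,0]'|sed -n '2p;4p'; python3 -m pendant '[0,0,0,0.07,0,0,0, 0,0,0,0.14,0,0,0, 0,0,0,0.2,0,0,0, 0,0,0,0.22,0,0,0, 0,0,0,0.22,0,0,0]' |sed -n '2p;4p'
```

```text
tool_pos: [0.6207, 0.0877, 0.2483]
contact_force: [-0.5, 0.2, -2.1]
tool_pos: [0.6206, 0.0886, 0.2147]
contact_force: [-0.4, -0.1, -3.3]
```

```bash
python3 -m pendant '[0,0,0,0.025,0,0,0, 0,0,0,0.025,0,0,0]' |sed -n '2p;4p'; python3 -m pendant '[0.2,0,0,0,0,0,0, 0.3,0,0,0,0,0,0, 0.4,0,0,0,0,0,0, 0.6,0,0,0,0,0,0, 0.6,0,0,0,0,0,0, 0.6,0,0,-0.3,0,0,0, 0.6,0,0,-0.5,0,0,0, 0.6,0,-0.3,-0.5,0,0,0, 0.6,-0.2,-0.5,-0.5,0,0,0, 0.6,-0.5,-0.75,-0.5,0,0,0, 0.6,-0.9,-1,-0.5,0,0,0, 0.6,-0.9,-1,-0.5,0,0,0]'|head -2; python3 hung.py 0.139 0.087; python3 go.py 0.446 -0.1625 0.21 12
```

```text
tool_pos: [0.6211, 0.0886, 0.2117]
contact_force: [-0.2, -0.4, -2.6]
clock: 40.85
tool_pos: [0.4696, -0.0504, 0.2882]
side blue [([303, 219], 8), ([308, 222], 9), ([315, 226], 8), ([320, 229], 8), ([343, 231], 45), ([328, 234], 10), ([333, 237], 11), ([455, 260], 299), ([364, 336], 54), ([344, 342], 21), ([353, 348], 21)]
0.139 pred caps [[321, 229], [316, 226], [331, 225], [326, 222]]
0.087 pred caps [[334, 237], [329, 234], [345, 232], [340, 229]]
top white px [279.9 227.4] pos z.204 [0.5485 0.1928 0.204 ] ext [0.0315 0.0241]
top white px [408.8 202.8] pos z.204 [ 0.6168 -0.1746  0.204 ] ext [0.0076 0.0535]
top white px [305.4 209.2] pos z.204 [0.601  0.1206 0.204 ] ext [0.1427 0.2544]
top white px [319.5 228.8] pos z.204 [0.5947 0.0811 0.204 ] ext [1.3545 1.9611]
clock 41.0 pos [ 0.4696 -0.0516  0.2883] F [ 0.1 -1.   0.9] open 0.595 ff 0.0
shift [-0.734 -0.157  0.529] turn [-0.001  0.006 -0.133] q7 0.09
```

Three carriers are hanging. Carrier4 is the last.

```bash
python3 -m pendant '[0.8,-0.2,-0.1,0,0,0,-0.09, 0.8,-0.5,-0.16,0.2,0,0,-0.13, 0.8,-0.73,-0.16,0.5,0,0,-0.13, 0.8,-0.73,-0.16,0.5,0,0,-0.13, 0.8,-0.73,-0.16,0.5,0,0,-0.13, 0.8,-0.73,-0.16,0.5,0,0,-0.13]'|head -2;  python3 go.py 0.446 -0.1625 0.136 12
```

```text
clock: 41.55
tool_pos: [0.4506, -0.1558, 0.2142]
clock 41.5 pos [ 0.4506 -0.1558  0.2142] F [ 0.3 -1.  -0.1] open 0.801 ff 0.0
shift [-0.033 -0.039  0.522] turn [0.    0.005 0.004] q7 0.5
```

```bash
python3 -m pendant '[0.6,-0.02,-0.02,0.1,0,0,0, 0.6,-0.02,-0.02,0.3,0,0,0, 0.6,-0.02,-0.02,0.52,0,0,0, 0.6,-0.02,-0.02,0.52,0,0,0, 0,-0.02,-0.02,0.52,0,0,0, 0,-0.02,-0.02,0.52,0,0,0, 0,-0.02,-0.02,0.52,0,0,0, 0,-0.02,-0.02,0.52,0,0,0, 0,-0.02,-0.02,0.52,0,0,0, 0,-0.02,-0.02,0.52,0,0,0, 0,-0.02,-0.02,0.52,0,0,0]' 40; python3 -m pendant '[0,0,0,-0.25,0,0,0, 0,0,0,-0.5,0,0,0, 0,0,0,-0.75,0,0,0, 0,0,0,-0.75,0,0,0.09, 0,0,0,-0.75,0,0,0.132, 0,0,0,-0.75,0,0,0.132]'|head -4;python3 go.py 0.550 0.035 0.248 0.3
```

```text
clock: 42.65
tool_pos: [0.4474, -0.1618, 0.1361]
eef_rot: [0.628, 0.778, -0.003, 0.003]
contact_force: [-0.2, -0.1, 6.3]
opening: 0.112
finger_force: 40.0
clock: 43.25
tool_pos: [0.4465, -0.1605, 0.248]
eef_rot: [0.705, 0.709, -0.003, 0.003]
contact_force: [0.3, -0.0, -1.2]
clock 43.2 pos [ 0.4465 -0.1605  0.248 ] F [ 0.3 -0.  -1.2] open 0.11 ff 40.0
shift [ 1.299  0.697 -0.01 ] turn [-0.     0.005  0.   ] q7 0.35
```

```bash
python3 -m pendant '[0,0.2,0.2,0,0,0,0, 0,0.45,0.4,0,0,0,0, 0,0.7,0.6,0,0,0,0, 0,0.95,0.69,0,0,0,0, 0,1,0.69,0,0,0,0, 0,1,0.69,0,0,0,0]'|head -2;python3 -m pendant '[0,0.25,0,0,0,0,0, 0,0.3,0,0,0,0,0, 0,0.3,0,0,0,0,0, 0,0.3,0,0,0,0,0]'|head -2;python3 go.py 0.6195 0.035 0.248 0.3
```

```text
clock: 43.85
tool_pos: [0.549, -0.008, 0.246]
clock: 44.25
tool_pos: [0.5489, 0.0324, 0.2466]
clock 44.2 pos [0.5489 0.0324 0.2466] F [-0.3 -0.6 -2.2] open 0.109 ff 40.0
shift [ 0.015  0.471 -0.009] turn [-0.     0.006 -0.001] q7 -0.03
```

```bash
python3 -m pendant '[0,0.015,0.05,-0.01,0,0,0, 0,0.015,0.2,-0.01,0,0,0, 0,0.015,0.35,-0.01,0,0,0, 0,0.015,0.47,-0.01,0,0,0, 0,0.015,0.47,-0.01,0,0,0, 0,0.015,0.47,-0.01,0,0,0]'|sed -n '2p;4p'; python3 -m pendant '[0,0,0,0.07,0,0,0, 0,0,0,0.14,0,0,0, 0,0,0,0.2,0,0,0, 0,0,0,0.24,0,0,0, 0,0,0,0.24,0,0,0]' |sed -n '2p;4p';  python3 -m pendant '[0.2,0,0,0,0,0,0, 0.3,0,0,0,0,0,0, 0.4,0,0,0,0,0,0, 0.6,0,0,0,0,0,0, 0.6,0,0,0,0,0,0, 0.6,0,0,-0.3,0,0,0, 0.6,0,0,-0.5,0,0,0, 0.6,0.3,0,-0.5,0,0,0, 0.6,0.6,0,-0.5,0,0,0, 0.6,0.9,0,-0.5,0,0,0, 0.6,1,0,-0.5,0,0,0, 0.6,1,0,-0.5,0,0,0]'|head -2; python3 hung.py 0.087 0.035
python3 - <<'E'
from v import *; from plant import r
s=V(r.snapshot("side"));cv2.imwrite("pics/p10.png",cv2.resize(s.img[150:400,240:490,::-1],(600,600),interpolation=2))
E
```

```text
tool_pos: [0.6196, 0.0363, 0.2479]
contact_force: [-0.2, -0.1, -1.9]
tool_pos: [0.6192, 0.0373, 0.2111]
contact_force: [-0.2, 0.7, -2.1]
clock: 46.55
tool_pos: [0.6183, 0.1915, 0.2857]
side blue [([308, 222], 8), ([315, 226], 7), ([320, 230], 7), ([328, 234], 10), ([358, 239], 57), ([333, 237], 11), ([342, 243], 10), ([349, 247], 12), ([455, 260], 300)]
0.087 pred caps [[334, 237], [329, 234], [345, 232], [340, 229]]
0.035 pred caps [[348, 245], [343, 242], [359, 241], [353, 237]]
top white px [385.3 202.9] pos z.204 [ 0.6172 -0.1078  0.204 ] ext [0.0093 0.1871]
top white px [327.5 205.5] pos z.204 [0.611  0.0573 0.204 ] ext [0.0549 0.124 ]
top white px [319.5 228.8] pos z.204 [0.5947 0.0811 0.204 ] ext [1.3545 1.9611]
```

View pics/p10.png

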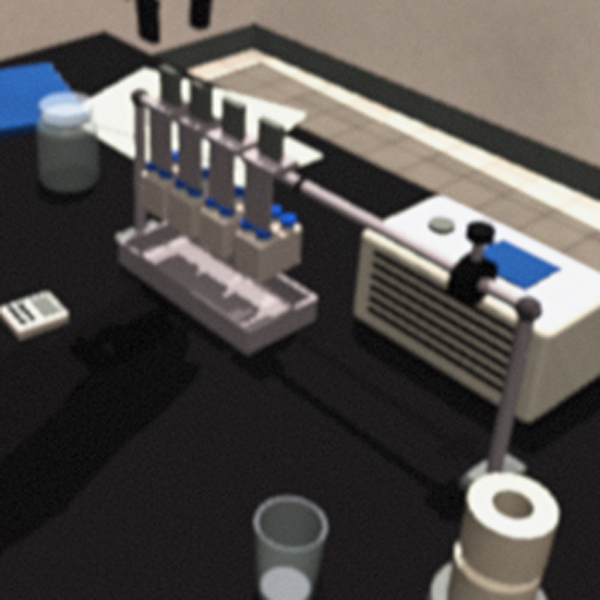

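All four carriers hang above the tray and both cartridges are stacked, so the intermediate goal is met. I'll grip the leftmost carrier's tab lightly and slide the row.

```bash
python3 -m pendant '[0.6,-0.005,0.012,0.15,0,0,0, 0.6,-0.005,0.012,0.35,0,0,0, 0.6,-0.005,0.012,0.49,0,0,0, 0.6,-0.005,0.012,0.49,0,0,0, 0,-0.005,0.012,0.49,0,0,0, 0,-0.005,0.012,0.49,0,0,0, 0,-0.005,0.012,0.49,0,0,0, 0,-0.005,0.012,0.49,0,0,0, 0,-0.005,0.012,0.49,0,0,0, 0,-0.005,0.012,0.49,0,0,0]' 12; python3 -m pendant '[0,-0.04,0,0,0,0,0, 0,-0.08,0,0,0,0,0, 0,-0.14,0,0,0,0,0, 0,-0.2,0,0,0,0,0, 0,-0.26,0,0,0,0,0, 0,-0.32,0,0,0,0,0, 0,-0.38,0,0,0,0,0, 0,-0.38,0,0,0,0,0]'; python3 go.py 0.619 -0.0445 0.2115 0.3
```

```text
clock: 47.7
tool_pos: [0.6213, 0.1866, 0.213]
eef_rot: [0.705, 0.709, -0.002, 0.003]
contact_force: [-0.2, -0.1, 0.2]
opening: 0.113
finger_force: 12.0
clock: 48.5
tool_pos: [0.6209, 0.1284, 0.213]
eef_rot: [0.706, 0.709, -0.003, 0.003]
contact_force: [-0.3, 0.7, -0.5]
opening: 0.116
finger_force: 12.0
clock 48.5 pos [0.6209 0.1284 0.213 ] F [-0.3  0.7 -0.5] open 0.116 ff 12.0
shift [-1.153 -0.017  0.019] turn [-0.     0.005 -0.001] q7 -0.16
```

```bash
python3 -m pendant '[0,-0.05,0,0,0,0,0, 0,-0.1,0,0,0,0,0, 0,-0.18,0,0,0,0,0, 0,-0.26,0,0,0,0,0, 0,-0.34,-0.004,0,0,0,0, 0,-0.42,-0.005,0,0,0,0, 0,-0.5,-0.006,0,0,0,0, 0,-0.56,-0.007,0,0,0,0, 0,-0.6,-0.008,0,0,0,0, 0,-0.6,-0.008,0,0,0,0]'|sed -n '2p;4p';python3 -m pendant '[0,-0.05,0,0,0,0,0, 0,-0.1,0,0,0,0,0, 0,-0.16,0,0,0,0,0, 0,-0.22,0,0,0,0,0, 0,-0.28,0,0,0,0,0, 0,-0.34,0,0,0,0,0, 0,-0.38,-0.003,0,0,0,0, 0,-0.41,-0.003,0,0,0,0, 0,-0.44,-0.003,0,0,0,0, 0,-0.44,-0.003,0,0,0,0]'|sed -n '2p;4p'; python3 hung.py; python3 go.py 0.619 -0.0445 0.2115 0.3
```

```text
tool_pos: [0.62, 0.0378, 0.2133]
contact_force: [-0.9, -0.2, -2.3]
tool_pos: [0.6204, -0.0277, 0.2143]
contact_force: [0.2, 2.0, -2.8]
side blue [([370, 246], 10), ([356, 251], 17), ([455, 260], 300), ([364, 256], 12), ([372, 261], 10), ([379, 265], 12), ([386, 270], 12), ([394, 274], 14), ([421, 276], 40), ([402, 280], 15), ([410, 284], 20)]
top white px [266.2 223. ] pos z.204 [0.5616 0.2318 0.204 ] ext [0.0229 0.021 ]
top white px [308.8 219.2] pos z.204 [0.5715 0.111  0.204 ] ext [0.0796 0.1872]
top white px [303.6 203.2] pos z.204 [0.6185 0.1255 0.204 ] ext [0.0105 0.2294]
top white px [401.9 203. ] pos z.204 [ 0.6165 -0.1552  0.204 ] ext [0.0386 0.0939]
top white px [319.5 228.8] pos z.204 [0.5947 0.0811 0.204 ] ext [1.3545 1.9611]
clock 50.6 pos [ 0.6205 -0.0276  0.2144] F [-0.5  1.2 -2.7] open 0.112 ff 12.0
shift [-0.112 -0.011  0.021] turn [ 0.001  0.006 -0.   ] q7 0.07
```

```bash
python3 -m pendant '[0,-0.02,0,0.008,0,0,0, 0,-0.04,0,0.01,0,0,0, 0,-0.06,0,0.01,0,0,0, 0,-0.07,0,0.01,0,0,0, 0,-0.07,0,0.01,0,0,0]'|sed -n '2p;4p';for i in 1; do python3 -m pendant '[0,-0.007,0,0,0,0,0, 0,-0.014,0,0,0,0,0, 0,-0.014,0,0,0,0,0]'|sed -n '2p;4p';python3 -m pendant '[0,-0.007,0,0,0,0,0, 0,-0.014,0,0,0,0,0, 0,-0.014,0,0,0,0,0]'|sed -n '2p;4p'; done
```

```text
tool_pos: [0.6212, -0.0349, 0.2135]
contact_force: [-0.7, 4.1, 0.3]
tool_pos: [0.6213, -0.0365, 0.2135]
contact_force: [-0.5, 5.7, 0.9]
tool_pos: [0.6213, -0.0387, 0.2135]
contact_force: [-0.1, 5.6, 1.0]
```

```bash
python3 -m pendant '[0,-0.007,0,0,0,0,0, 0,-0.014,0,0,0,0,0, 0,-0.014,0,0,0,0,0]'|sed -n '2p;4p';python3 -m pendant '[0,-0.007,0,0,0,0,0, 0,-0.014,0,0,0,0,0, 0,-0.014,0,0,0,0,0]'|sed -n '2p;4p'; cat > row.py <<'E'
from v import *; from plant import r
s=V(r.snapshot("side"))
h=cv2.cvtColor(s.img,cv2.COLOR_RGB2HSV); n,l,st,c=cv2.connectedComponentsWithStats(cv2.inRange(h,(105,150,50),(125,255,255)))
for i in range(1,n):
    if st[i,4]>6 and 235<c[i][0]<450 and c[i][1]>200: print(c[i].round(1),st[i,4],"near cap y",s.plane(*c[i],.131).round(4)[:2])
E
python3 row.py
```

```text
tool_pos: [0.6213, -0.0408, 0.2135]
contact_force: [-0.0, 5.5, 1.4]
tool_pos: [0.6213, -0.0429, 0.2135]
contact_force: [-0.4, 6.8, 0.6]
[374.8 248.3] 11 near cap y [ 0.6422 -0.0245]
[360.7 253.8] 14 near cap y [ 0.5985 -0.0212]
[368.6 258.7] 11 near cap y [ 0.598  -0.0478]
[376.4 263.8] 11 near cap y [ 0.5967 -0.0737]
[383.8 267.9] 13 near cap y [ 0.5977 -0.0955]
[391.7 272.8] 14 near cap y [ 0.5975 -0.1195]
[399.2 277.2] 19 near cap y [ 0.5978 -0.1409]
[426.8 279.5] 37 near cap y [ 0.6381 -0.1838]
[407.8 282.6] 16 near cap y [ 0.5971 -0.1659]
[415.6 287.3] 21 near cap y [ 0.597  -0.1871]
```

```bash
python3 -m pendant '[0,-0.007,0,0,0,0,0, 0,-0.014,0,0,0,0,0, 0,-0.014,0,0,0,0,0]'|sed -n '2p;4p';python3 -m pendant '[0,-0.005,0,0,0,0,0, 0,-0.01,0,0,0,0,0, 0,-0.01,0,0,0,0,0]'|sed -n '2p;4p';python3 -m pendant '[0,-0.005,0,0,0,0,0, 0,-0.01,0,0,0,0,0, 0,-0.01,0,0,0,0,0]'|sed -n '2p;4p'
```

```text
tool_pos: [0.6213, -0.0451, 0.2135]
contact_force: [-0.3, 5.6, 0.1]
tool_pos: [0.6213, -0.0465, 0.2135]
contact_force: [0.3, 5.5, 0.7]
tool_pos: [0.6213, -0.048, 0.2136]
contact_force: [-0.1, 5.5, 0.3]
```

```bash
python3 -m pendant '[0,-0.005,0,0,0,0,0, 0,-0.01,0,0,0,0,0, 0,-0.01,0,0,0,0,0]'|sed -n '2p;4p';python3 -m pendant '[0,-0.005,0,0,0,0,0, 0,-0.01,0,0,0,0,0, 0,-0.01,0,0,0,0,0]'|sed -n '2p;4p';python3 row.py
```

```text
tool_pos: [0.6213, -0.0495, 0.2136]
contact_force: [-0.2, 5.6, 1.0]
tool_pos: [0.6213, -0.0502, 0.2136]
contact_force: [-0.6, 8.2, 0.0]
[377.  249.5] 10 near cap y [ 0.6423 -0.0316]
[362.8 255.1] 15 near cap y [ 0.5985 -0.0282]
[370.8 259.9] 13 near cap y [ 0.5983 -0.0544]
[378.7 265.1] 11 near cap y [ 0.5971 -0.0806]
[386.3 269.4] 15 near cap y [ 0.5979 -0.1031]
[393.9 274.1] 14 near cap y [ 0.5977 -0.1259]
[401.8 278.6] 17 near cap y [ 0.5982 -0.1482]
[429.6 281.1] 39 near cap y [ 0.6379 -0.1913]
[409.9 284.1] 18 near cap y [ 0.5966 -0.172 ]
[418.3 288.9] 18 near cap y [ 0.5971 -0.1943]
```

```bash
python3 -m pendant '[0,-0.005,0,0,0,0,0, 0,-0.01,0,0,0,0,0, 0,-0.01,0,0,0,0,0]'|sed -n '2p;4p'
```

```text
tool_pos: [0.6213, -0.0503, 0.2136]
contact_force: [0.0, 9.1, 1.4]
```

The row is stalled against the collar at about 9 N. Releasing and rising straight up.

```bash
python3 -m pendant '[0,0.01,0,0,0,0,0, 0.2,0.01,0,0,0,0,0, 0.3,0.01,0,0,0,0,0, 0.5,0.01,0,0,0,0,0, 0.5,0.01,0,0,0,0,0, 0.5,0.01,0,0,0,0,0, 0.5,0.01,0,-0.2,0,0,0, 0.5,0.01,0,-0.5,0,0,0, 0.5,0.01,0,-0.6,0,0,0, 0.5,0.4,0,-0.6,0,0,0, 0.5,0.7,0,-0.6,0,0,0, 0.5,0.7,0,-0.6,0,0,0]'|head -2; python3 -m pendant '[0.5,0.3,0,0,0,0,0, 0.5,0.6,0,0,0,0,0, 0.5,0.6,0,0,0,0,0, 0.5,0.6,0,0,0,0,0, 0.5,0.6,0,0,0,0,0]'|head -2
python3 row.py; python3 - <<'E'
from v import *; from plant import r
t,s=V(r.snapshot("top")),V(r.snapshot("side"))
for n,v in(("top",t),("side",s)):
    o=load(n); d=cv2.absdiff(v.img,o.img).max(2)
    for k,p,R in(("beaker",(.405,-.25,.04),14),("timer",(.425,.19,.015),14),("jar",(.64,.43,.06),16),("bottle",None,0),("case",None,0)):
        u=v.proj(p) if p else {"top":{"bottle":(482,210),"case":(165,277)},"side":{"bottle":(520,372),"case":(190,220)}}[n][k]; R=R or 20
        x,y=map(int,u); print(n,k,(x,y),"changed frac",(d[y-R:y+R,x-R:x+R]>40).mean().round(2))
# seated filter top ring z .12
S=6;g=cv2.resize(cv2.cvtColor(t.img,cv2.COLOR_RGB2GRAY),None,fx=S,fy=S,interpolation=2)
for c in cv2.findContours((g>165).astype(np.uint8),cv2.RETR_EXTERNAL,cv2.CHAIN_APPROX_NONE)[0]:
    h=cv2.convexHull(c)
    if 200*36<cv2.contourArea(h)<900*36:
        e=cv2.fitEllipse(h);u=(np.array(e[0])+.5)/S-.5
        if 440<u[0]<490 and 230<u[1]<280: print("filter top",u.round(1),t.plane(*u,.12).round(4),np.round(np.array(e[1])/S,1))
E
```

```text
clock: 55.4
tool_pos: [0.6194, 0.0608, 0.3019]
clock: 55.9
tool_pos: [0.6196, 0.1387, 0.3014]
[377.4 250. ] 8 near cap y [ 0.6414 -0.0337]
[363.4 255.6] 16 near cap y [ 0.5978 -0.0308]
[371.4 260.1] 15 near cap y [ 0.599  -0.0557]
[378.7 264.9] 12 near cap y [ 0.5975 -0.08  ]
[386.1 269.1] 17 near cap y [ 0.5984 -0.102 ]
[394.1 274.2] 15 near cap y [ 0.5975 -0.1264]
[401.6 278.6] 16 near cap y [ 0.5979 -0.1479]
[429.5 281.2] 38 near cap y [ 0.6377 -0.1913]
[409.9 284.1] 16 near cap y [ 0.5967 -0.1721]
[418.2 288.8] 17 near cap y [ 0.5972 -0.1939]
top beaker (428, 283) changed frac 0.0
top timer (284, 279) changed frac 0.74
top jar (206, 209) changed frac 0.0
top bottle (482, 210) changed frac 0.0
top case (165, 277) changed frac 0.0
side beaker (368, 380) changed frac 0.0
side timer (252, 279) changed frac 0.14
side jar (268, 207) changed frac 0.0
side bottle (520, 372) changed frac 0.0
side case (190, 220) changed frac 0.0
filter top [468.6 249.1] [ 0.4964 -0.358   0.12  ] [20.7 22.3]
```

```bash
python3 -c "
from plant import r
print(r.finish_job())"
```

```text
the job is handed in; nothing more can be done
None
```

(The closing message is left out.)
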